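Hang the print roller on the slanted drying arm

TASK

Hang the washed print roller on the slanted arm of the drying stand, broad end first with its wooden neck outward: thread it on along the arm and push the stiff blue drip cup ahead of it, down until the cup sits on its stop. Press it home there with about 15 newtons for half a second (never force it beyond 24), then let go and leave it hanging. Leave the glass, the print block and the spice jar undisturbed.

Things in the scene. Friction and masses are not known exactly. Their poses are not given: they have to be found in the camera images.
- roller: Print roller, loose, standing on its broad end, 0.11 to 0.22 kg: orange rubber sleeve 44 mm in diameter, 60 mm long, and above it a wooden neck to grip, 30 mm in diameter, 40 mm long (100 mm in all). An 18 mm bore runs right through, widened to 22 mm over the first 6 mm at the broad end. Origin: centre of the broad end's face; z runs along the bore to the neck.
- slant_arm: Steel arm of the drying stand, a round bar 12 mm thick with a round tip, fixed at 35 degrees from the vertical. Origin: its foot, on its centre line, 14 mm above the table; z runs up along it to the tip at z = 150 mm. The roller's origin comes to z = 45 to 63 mm when home (not known more closely: the stop differs each time) and first meets the cup up to 20 mm above that.
- stand: Light wooden base of the drying stand, 170 x 130 x 14 mm, fixed. Origin: centre of its underside; the arm's foot is 40 mm along +x from it, on the base's top face, and the arm leans towards -x.
- drip_cup (a joint): Travel of the blue drip cup down the arm (m): 0 = highest, 0.020 = on the brass stop collar, whose rubber washer then gives 0.1 mm per N; its height is not reported. A dish 60 mm across, 10 mm tall, floor 5 mm thick, on which the broad end rests. Slides with a steady friction of 5 N and stays where left.
- glass_1: Grey tumbler, 76 mm wide, 98 mm tall, loose. Origin: centre of its underside.
- print_block_a: Small brown wooden print block with a knob on top, 50 x 62 x 68 mm, loose. Origin: centre of its underside.
- spice_jar_1: Spice jar with a dark cap, 44 mm wide, 96 mm tall, loose. Origin: centre of its underside.
There are look-alikes about, which are no part of the job. What is shaped like the roller but green is not meant.

How it is judged:
On the way, in this order (a step that is already met when the one before it is completed fails the run):
1. the roller is threaded on the arm, broad end at least 15 mm below the tip and in line with the arm (angle between the z axis of roller and the z axis of slant_arm, either way round below 0.12 rad and x of roller in the frame of slant_arm between -0.006 and 0.006 m and y of roller in the frame of slant_arm between -0.006 and 0.006 m and z of roller in the frame of slant_arm below 0.135 m), for 0.1 s.
2. the roller presses the drip cup on its stop (within 1.5 mm) with more than 9 N (angle between the z axis of roller and the z axis of slant_arm, either way round below 0.12 rad and x of roller in the frame of slant_arm between -0.006 and 0.006 m and y of roller in the frame of slant_arm between -0.006 and 0.006 m and value of joint drip_cup above 0.0185 m and contact force between roller and slant_arm above 9 N), for 0.3 s.
At the end, for the whole second after the job is handed in: The roller hangs at rest on the arm, neck outward, its axis within 0.12 rad of the arm's and within 6 mm of its centre line, its broad end 41 to 67 mm along the arm from the foot, and the drip cup is within 2 mm of its stop (angle between the z axis of roller and the z axis of slant_arm, either way round below 0.12 rad and x of roller in the frame of slant_arm between -0.006 and 0.006 m and y of roller in the frame of slant_arm between -0.006 and 0.006 m and z of roller in the frame of slant_arm between 0.041 and 0.067 m and value of joint drip_cup above 0.018 m and linear speed of roller below 0.02 m/s and angular speed of roller below 0.3 rad/s); the robot touches nothing.
It fails at once if the roller is forced against the arm, cup or collar with more than 24 N (contact force between roller and slant_arm above 24 N).
It fails at once if the drinking glass is shifted more than 25 mm or tipped (distance of glass_1 from where it was at the start of the episode above 0.025 m or angle between glass_1's own z axis and vertical above 0.3 rad).
It fails at once if the wooden print block is shifted more than 25 mm or tipped (distance of print_block_a from where it was at the start of the episode above 0.025 m or angle between print_block_a's own z axis and vertical above 0.3 rad).
It fails at once if the spice jar is shifted more than 25 mm or tipped (distance of spice_jar_1 from where it was at the start of the episode above 0.025 m or angle between spice_jar_1's own z axis and vertical above 0.3 rad).
It also fails if it takes over 58 s, if anything falls off the work surface, if the arm or the gripper's body presses on something with over 40 N, if the wrist force passes 120 N, or if a joint passes its speed limit or range.

ROBOT

A 6-joint arm with a two-finger parallel gripper is mounted at the origin on a cart in front of the work surface, level with it; the furniture and walls round the work are solid. World frame = base frame: x ahead of the robot, y to its left, z up, the work surface at z = 0. Lengths are in m, angles in rad, forces in N, time in s.
With the tool pointing down it reaches from about 0.425 to 0.95 m from the base axis. Payload 3.5 kg.
Tool frame: the origin (TCP) lies on the centre line of the jaws, within the pads' length; the fingertips stand tip_extent ahead of it and the grasp point (between the pads) lies 2 mm behind it (tip_extent is the distance from the TCP to the fingertips, in m); z points along the fingers, y is the direction in which the jaws open and shut (so a half turn about z gives the same grasp; the last joint's range is limited). The gripper opens to 85 mm and grips with 20 to 120 N. Pads are 22 mm wide; open, the fingers measure 114 mm over their backs; the gripper's body (76 mm by 85 mm) begins 54 mm behind the grasp point. The pads swing forward as they close: fully open they stand 13 mm farther back than shut.
Start: joints at [-1.379, 0.286, 1.577, -0, 1.279, -0.15], TCP at [0.226, -0.636, 0.248] pointing down, gripper open.
Joint ranges: [-2.77, 2.77], [-0.9, 2.22], [0.21, 2.48], [-1.53, 4.67], [0.24, 2.81], [-2.84, 2.84]. Speed limits (rad/s): [2.79, 2.79, 3.14, 3.14, 3.14, 3.14].

INTERFACE

Orientations are given as a unit quaternion [x, y, z, w].
In Python, from plant import * gives the robot as it stands.
- The arm moves only by the shell command python3 -m crank 'ROWS' [FORCE]. ROWS is JSON, a list of rows, each a list of 7 numbers: the gripper's target within -1 to 1 (shut at 1, half-way at 0, fully open at -1), then the shift along the tool's x, y, z in cm, then the turn, a rotation vector about the tool's x, y, z in degrees. In form: [[fingers, tx, ty, tz, wx, wy, wz], ...]. A call has 1 to 5 rows; each row shifts and turns the commanded pose from where the row before left it, along the tool's axes as they then stand; what a row does not reach is not made up. A row lasts 1/10 s, in which the tool goes at most 50 mm and 8.59 degrees, less where a joint would pass 70% of its speed; a pose out of reach is approached as far as the arm can. A call is refused whole if a number of a shift passes 5 or a number of a turn 8.59, either way. A call with a gripper value outside its range is refused whole. The fingers move at their own pace and stop on an object; FORCE is the grip in N (left out, the last holds). Time passes only in rows, so rows that do not move let the fingers close. It gives the time, the measured TCP pose, the force and the opening at its end, in the units of the state.
- get_state(): the state, without advancing time (a new reading comes with each control period).
- read_camera(name): name is "scene" or "top"; returns a dict with "color" (384x512x3 uint8, red, green, blue), "vfov" (degrees; the focal length in pixels is half the picture's height over the tangent of half this angle, whatever the lens; pixels are square), "cx", "cy" (the principal point, pixels), "distortion" ([k1, k2, p1, p2, k3] as OpenCV has them; the pictures are not rectified), "cam_to_world" (4x4, takes a point from camera to world coordinates). Camera axes: x right, y up, looking along -z (the intrinsics and any distortion apply to the point x, -y, -z); pixel columns grow to the right and rows downward; lengths in m; the calibration is good to about 2 mm. A picture is of the moment at which its call begins. There is no depth.
- sign_off(): hands the job in, once; it reports no verdict.
Trained networks look in the newest picture that a camera, given by its name, has taken for a name from the list of things; names that differ only in an ending like _2 or _b are one class to them, and where a whole thing is asked for, a point or a joint stands for the part that bears it (a point fixed in the world has none). Each returns a list of dicts, best first, with "p" (0 to 1); they miss things now and then, are a little off and sometimes report something else, mostly with a low value. They report only what shows in the picture. A call takes as long as a camera call. They do not tell look-alikes from the thing itself.
- trace(thing, camera): "pixels" (384x512 bool, what is visible of it) and "location" ([column, row] in pixels, amid what is visible of it).
- place_of(thing, camera): "location" ([column, row] in pixels: a listed point, or the origin of a listed thing).
The state is a dict: "time": time; "qpos": joint angles; "dq": joint speeds; "joint_efforts": joint torques, N m; "eef_pos": TCP position; "tcp_rot": TCP orientation; "contact_force": force on the tool from outside, world axes, zero at the start; "wrist_torque": the same for the moment, N m; "opening": opening from 0.0 (shut) to 1.0 (fully open).
Only numpy, scipy, OpenCV 4.12 (cv2) and the standard library are available. Lean on these libraries where they do the work, as an engineer would, in place of code of your own. Each camera call takes 0.05 s, during which the arm holds its last target.

## Working session

There is one attempt and no reset: what is moved stays moved. The work goes in short steps, Python scripts to look and compute and a shell command to move; the robot and the scene stay as the last step left them, time stands still between calls to the robot, and variables do not carry over. Pictures are saved under pics/ and viewed, and the job is handed in when it is done.

```bash
ls; mkdir -p pics; python3 - <<'E'
from plant import *
import cv2
s=get_state()
for k,v in s.items(): print(k,v)
for n in("scene","top"):
    c=read_camera(n)
    cv2.imwrite(f"pics/{n}0.png",cv2.resize(c["color"][:,:,::-1],(768,576),interpolation=cv2.INTER_CUBIC))
    print(n,c["vfov"],c["cx"],c["cy"],c["distortion"],c["cam_to_world"])
E
```

```text
pics
time 0.0
qpos [-1.37900911e+00  2.87172930e-01  1.57818395e+00  8.93263907e-06
  1.27859912e+00 -1.50034911e-01]
dq [-1.89644684e-03  2.24131995e-04  4.68519277e-06 -5.98390533e-04
 -2.13263138e-03 -1.16325500e-03]
joint_efforts [ 7.92632709e-04 -4.05976045e+01 -2.92624015e+01 -7.11216762e-05
  5.72275356e-03 -4.17123658e-06]
eef_pos [ 0.22615104 -0.63533019  0.24693852]
tcp_rot [ 9.85429754e-01  1.70078816e-01 -2.03925283e-05 -1.18150901e-03]
contact_force [-0.2648877  -1.3097324   0.19560955]
wrist_torque [ 0.01375858 -0.02922102 -0.02938661]
opening 0.9967632227873269
scene 53.47028236112997 249.23009988138583 187.27482750407955 [0.01612355 0.         0.         0.         0.        ] [[-0.88434235  0.30971083 -0.34931047  0.29297957]
 [-0.46657045 -0.6117279   0.63882782  0.64062901]
 [-0.01583107  0.72792044  0.68547882  0.6864409 ]
 [ 0.          0.          0.          1.        ]]
top 54.15084714010575 257.9719074595432 189.06175193609315 [-0.09810616  0.          0.          0.          0.        ] [[ 0.09869127  0.97202075 -0.21315648  0.39372484]
 [-0.99510887  0.09732225 -0.0169327   0.06417274]
 [ 0.00428593  0.21378502  0.97687133  1.09214606]
 [ 0.          0.          0.          1.        ]]
```

View pics/scene0.png

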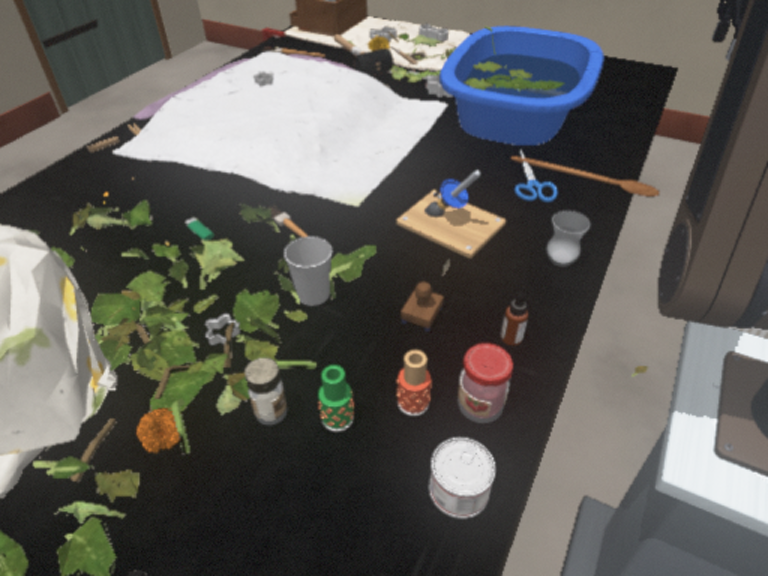

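View pics/top0.png

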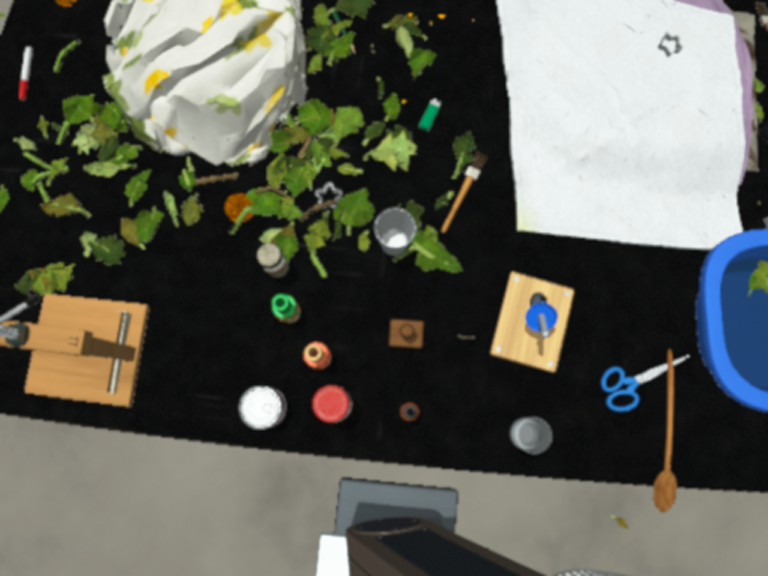

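The scene picture (768-wide) shows the orange roller at (414,383). Its green look-alike is at (336,400), and the red-lidded jar at (485,380) and bottle at (515,322) could also be mistaken for it. In the top view the orange roller is at (317,354), the green one at (285,307), and the stand with the blue cup at (533,320).

```bash
cat > h.py <<'E'
from plant import *
import cv2, numpy as np
from scipy.spatial.transform import Rotation as R
from scipy.optimize import least_squares
def K(c):
    f=c["color"].shape[0]/2/np.tan(np.radians(c["vfov"]/2)); return np.array([[f,0,c["cx"]],[0,f,c["cy"]],[0,0,1.]])
def proj(c,P):
    M=np.linalg.inv(c["cam_to_world"]); P=np.atleast_2d(P)@M[:3,:3].T+M[:3,3]
    P=P*[1,-1,-1]
    return cv2.projectPoints(P.reshape(-1,1,3),np.zeros(3),np.zeros(3),K(c),np.array(c["distortion"]))[0].reshape(-1,2)
def ray(c,px):
    u=cv2.undistortPoints(np.array([[px]],float),K(c),np.array(c["distortion"]))[0,0]
    d=c["cam_to_world"][:3,:3]@np.array([u[0],-u[1],-1]); return c["cam_to_world"][:3,3],d/np.linalg.norm(d)
def onz(c,px,z):
    o,d=ray(c,px); return o+d*(z-o[2])/d[2]
def tri(obs):
    A=np.zeros((3,3));b=np.zeros(3)
    for c,px in obs:
        o,d=ray(c,px);M=np.eye(3)-np.outer(d,d);A+=M;b+=M@o
    return np.linalg.solve(A,b)
def crop(c,name,x0,y0,x1,y1,s):
    im=c["color"][y0:y1,x0:x1,::-1]; cv2.imwrite(name,cv2.resize(im,None,fx=s,fy=s,interpolation=cv2.INTER_CUBIC))
E
python3 - <<'E'
from h import *
C={n:read_camera(n) for n in("scene","top")}
crop(C["scene"],"pics/a1.png",200,90,360,290,3.0)
crop(C["top"],"pics/a2.png",150,140,400,300,3.0)
for t in ["roller","slant_arm","stand","drip_cup","glass_1","print_block_a","spice_jar_1"]:
  for n in C:
    print(t,n,[(round(d["p"],2),np.round(d["location"],1).tolist()) for d in place_of(t,n)[:3]],[(round(d["p"],2),np.round(d["location"],1).tolist()) for d in trace(t,n)[:3]])
E
```

```text
roller scene [(0.88, [274.4, 263.8]), (0.67, [224.9, 275.6])] [(0.79, [277.2, 256.6]), (0.78, [226.9, 265.8])]
roller top [(0.81, [193.9, 207.4]), (0.49, [213.5, 236.7])] [(0.54, [192.2, 205.4])]
slant_arm scene [(0.71, [288.3, 142.3])] []
slant_arm top [(0.65, [357.9, 206.2])] [(0.76, [359.4, 214.4])]
stand scene [(0.85, [298.9, 150.6])] [(0.71, [302.3, 149.9])]
stand top [(0.77, [354.0, 215.1])] [(0.64, [356.6, 215.0]), (0.22, [183.4, 172.7])]Traceback (most recent call last):
  File "<stdin>", line 7, in <module>
ValueError: it knows: glass, print_block, roller, slant_arm, spice_jar, stand
```

View pics/a1.png

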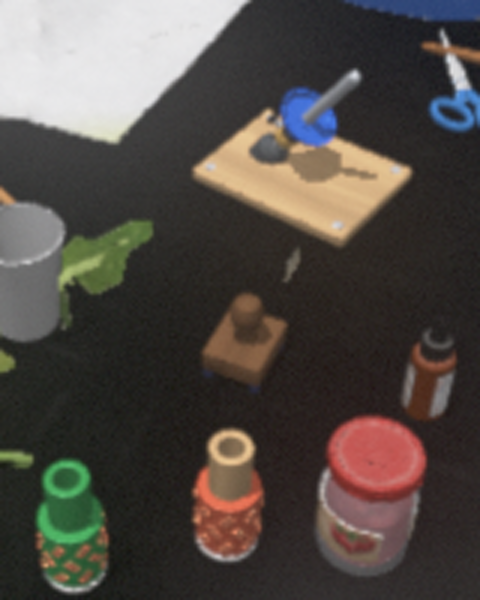

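View pics/a2.png

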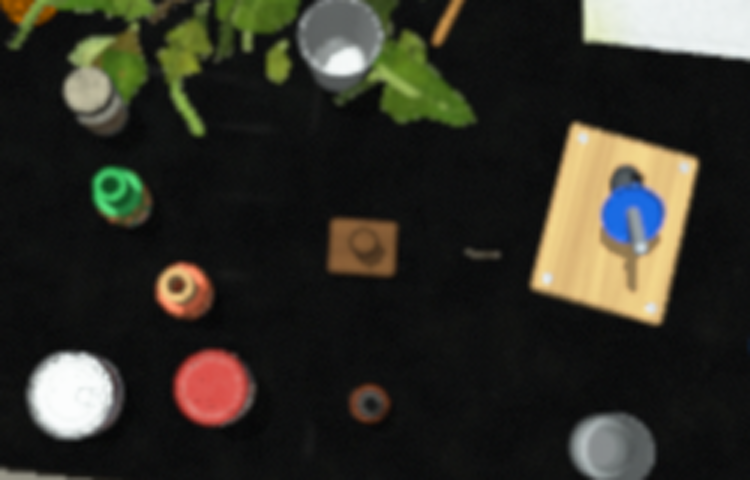

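```bash
cat > fit.py <<'E'
from h import *
from scipy.optimize import minimize
U=6
def hullmask(pts,box):
    x0,y0,x1,y1=box
    h=cv2.convexHull(pts.astype(np.float32)).reshape(-1,2)
    m=np.zeros(((y1-y0)*U,(x1-x0)*U),np.uint8)
    cv2.fillPoly(m,[np.round(((h+0.5-[x0,y0])*U-0.5)*16).astype(np.int32)],1,shift=4)
    return cv2.resize(m.astype(np.float32),(x1-x0,y1-y0),interpolation=cv2.INTER_AREA)
def fit(obs,model,p0,step):
    # obs: list of (cam,mask float in box,box); model(p)-> Nx3 points
    def cost(p):
        return sum(np.abs(hullmask(proj(c,model(p)),b)-m).sum()/m.sum() for c,m,b in obs)
    sim=np.vstack([p0]+[np.array(p0)+np.eye(len(p0))[i]*step[i] for i in range(len(p0))])
    r=minimize(cost,p0,method="Nelder-Mead",options=dict(initial_simplex=sim,xatol=1e-5,fatol=1e-5,maxiter=600))
    return r.x,r.fun
def cyl(r,z0,z1,n=40):
    t=np.linspace(0,2*np.pi,n,endpoint=False);return np.array([[r*np.cos(a),r*np.sin(a),z] for z in(z0,z1) for a in t])
E
python3 - <<'E'
from fit import *
import pickle
C={n:read_camera(n) for n in("scene","top")}
pickle.dump(C,open("C0.pkl","wb"))
boxes={"scene":(255,110,345,180),"top":(320,170,390,255)}
obs=[]
for n,b in boxes.items():
    im=C[n]["color"][b[1]:b[3],b[0]:b[2]].astype(int); r,g,bl=im[...,0],im[...,1],im[...,2]
    m=((r>120)&(r-bl>35)).astype(np.uint8)
    k,l,s,_=cv2.connectedComponentsWithStats(m); i=1+np.argmax(s[1:,4]); m=(l==i)
    pts=np.argwhere(m)[:,::-1]; h=cv2.convexHull(pts.astype(np.int32)); mm=np.zeros(m.shape,np.uint8); cv2.fillPoly(mm,[h],1)
    print(n,m.sum(),mm.sum()); obs.append((C[n],mm.astype(np.float32),b))
def model(p):
    P=np.array([[x,y,z] for x in(-.085,.085) for y in(-.065,.065) for z in(0,.014)])
    return R.from_euler("z",p[2]).apply(P)+[p[0],p[1],0]
p0=onz(C["top"],(355,215),.014); p0=[p0[0],p0[1],-.1]
for o in ([obs[0]],[obs[1]],obs):
    p,f=fit(o,model,p0,[.01,.01,.1]); print(p,f)
    foot=R.from_euler("z",p[2]).apply([.04,0,.014])+[p[0],p[1],0]
    ax=R.from_euler("z",p[2]).apply([-np.sin(np.radians(35)),0,np.cos(np.radians(35))])
    print(" foot",foot,"tip",foot+.15*ax,"axis",ax)
for n in C: print(n,proj(C[n],[foot,foot+.144*ax,foot+.15*ax]))
for n in C:
    im=cv2.resize(C[n]["color"][...,::-1],None,fx=6,fy=6,interpolation=cv2.INTER_CUBIC)
    def dr(P,col):
        for q in np.round((proj(C[n],P)+.5)*6).astype(int): cv2.circle(im,tuple(q.tolist()),3,col,-1)
    dr(model(p),(0,0,255)); dr([foot+t*ax for t in np.arange(0,.151,.015)],(0,255,0))
    b=boxes[n]; cv2.imwrite(f"pics/f_{n}.png",im[b[1]*6:b[3]*6,b[0]*6:b[2]*6])
# steel arm ext
E
```

```text
scene 1514 1798
top 2102 2652
[ 0.58760113 -0.21152261 -0.17957612] 0.04917501285672188
 foot [ 0.62695791 -0.21866711  0.014     ] tip [ 0.54230496 -0.20329992  0.13687281] axis [-0.56435304  0.10244793  0.81915204]
[ 0.58471886 -0.20696273 -0.19765754] 0.02524300292134285
 foot [ 0.62394004 -0.21481765  0.014     ] tip [ 0.53957876 -0.19792241  0.13687281] axis [-0.56240848  0.11263494  0.81915204]
[ 0.5854064  -0.20855152 -0.19119297] 0.10417503118515015
 foot [ 0.62467753 -0.21615273  0.014     ] tip [ 0.5402088  -0.1998032   0.13687281] axis [-0.56312486  0.10899688  0.81915204]
scene [[288.93841353 140.67901545]
 [317.41788438 115.69566459]
 [318.75335684 114.52404269]]
top [[358.89989969 200.36718241]
 [363.64926989 221.98191355]
 [363.87336081 223.00966335]]
```

View pics/f_scene.png

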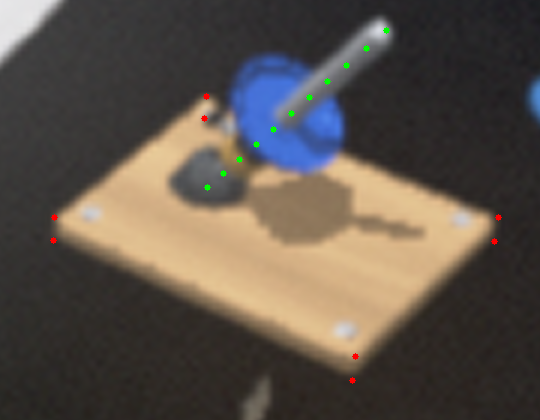

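View pics/f_top.png

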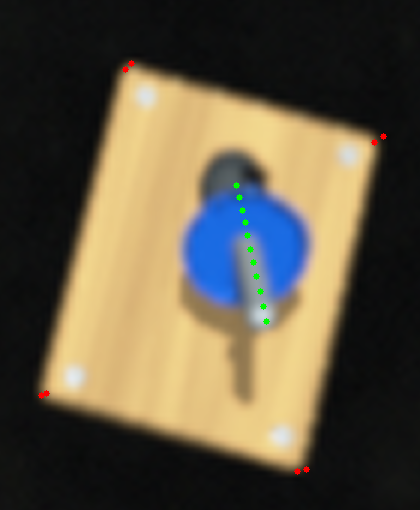

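```bash
python3 - <<'E'
from fit import *
import pickle
C=pickle.load(open("C0.pkl","rb"))
boxes={"scene":(297,108,325,135),"top":(352,205,370,230)}
obs=[]
for n,b in boxes.items():
    im=C[n]["color"][b[1]:b[3],b[0]:b[2]]
    hsv=cv2.cvtColor(im,cv2.COLOR_RGB2HSV); S,V=hsv[...,1].astype(int),hsv[...,2].astype(int)
    m=((S<75)&(V>85)).astype(np.uint8)
    k,l,s,_=cv2.connectedComponentsWithStats(m); i=1+np.argmax(s[1:,4]); m=(l==i)
    print(n); print("\n".join("".join(".#"[int(v)] for v in r) for r in m))
    obs.append((C[n],m.astype(np.float32),b))
def model(p):
    yaw=p[3]; ax=np.array([-np.sin(np.radians(35))*np.cos(yaw),-np.sin(np.radians(35))*np.sin(yaw),np.cos(np.radians(35))])
    Rm=R.align_vectors([ax],[[0,0,1]])[0]
    P=np.vstack([cyl(.006,-p[4],-.006),cyl(.0042,-.006,-.0018)*[1,1,1],[[0,0,0]]])
    return Rm.apply(P)+p[:3]
p,f=fit(obs,model,[.54,-.2,.137,-.19,.07],[.005,.005,.005,.05,.01]); print(p,f)
for o in obs: print(fit([o],lambda q:model(np.r_[q[:2],.137,-.19,q[2]]),[.54,-.2,.07],[.005,.005,.01]))
E
```

```text
scene
............................
............................
............................
............................
............................
....................##......
..................#####.....
.................######.....
................#######.....
...............########.....
..............#######.......
.............#######........
............#######.........
..........########..........
..........######............
.........######.............
........######..............
.......#######..............
.......#####................
.....#####..................
....#####...................
....####....................
.....###....................
............................
............................
............................
............................
top
..................
..................
..................
..................
..................
........##........
........###.......
........###.......
........###.......
........###.......
........####......
........####......
........####.....#
#........###....##
.#.......####..##.
..##....########..
....###########...
........######....
.........#####....
.........#####....
..................
..................
..................
..................
..................
[ 0.5392324  -0.19663804  0.14099775 -0.18853075  0.07514931] 0.6912254691123962
(array([ 0.54108507, -0.20192203,  0.07888061]), np.float64(0.16693377494812012))
(array([ 0.53814624, -0.19798068,  0.07418805]), np.float64(0.4386724531650543))
```

```bash
python3 - <<'E'
from fit import *
import pickle
C=pickle.load(open("C0.pkl","rb"))
boxes={"scene":(256,225,300,285),"top":(196,220,228,252)}
obs=[]
for n,b in boxes.items():
    im=C[n]["color"][b[1]:b[3],b[0]:b[2]].astype(int)
    m=((im.max(2)>75)&(im[...,0]-im[...,2]>25)).astype(np.uint8)
    if n=="scene": m|=(im.min(2)>70).astype(np.uint8)
    m=cv2.morphologyEx(m,cv2.MORPH_CLOSE,np.ones((3,3)))
    k,l,s,_=cv2.connectedComponentsWithStats(m); i=1+np.argmax(s[1:,4]); m=(l==i)
    print(n); print("\n".join("".join(".#"[int(v)] for v in r) for r in m))
    obs.append((C[n],m.astype(np.float32),b))
# concave: union of two hulls
def cost(p,o):
    t=0
    for c,m,b in o:
        a=np.maximum(hullmask(proj(c,cyl(.022,0,.06)+[p[0],p[1],0]),b),hullmask(proj(c,cyl(.015,.06,.1)+[p[0],p[1],0]),b))
        t+=np.abs(a-m).sum()/m.sum()
    return t
p0=onz(C["top"],(212,236),.08)[:2]; print(p0)
for o in([obs[0]],[obs[1]],obs):
    r=minimize(cost,p0,args=(o,),method="Nelder-Mead",options=dict(initial_simplex=[p0,p0+[.01,0],p0+[0,.01]])); print(r.x,r.fun)
# rims of neck
# other things
from plant import *
for t in ["glass_1","print_block_a","spice_jar_1"]:
  for n in C:
    d=place_of(t,n)[:1]
    for e in d: print(t,n,round(e["p"],2),np.round(onz(C[n],e["location"],0),3))
E
```

```text
scene
............................................
............................................
............................................
............................................
............................................
............................................
............................................
............................................
.................########...................
...............############.................
..............##############................
.............###############................
.............################...............
.............################...............
.............################...............
.............################...............
.............################...............
.............################...............
.............################...............
.............################...............
............#################...............
...........##################...............
..........####################..............
..........####################..............
.........#####
[... 2368 characters left out ...]

.........#############..........
..........###########...........
............########............
................................
................................
................................
................................
................................
................................
[0.47355158 0.19207792]
[0.47561548 0.19919825] 0.059705883264541626
[0.47588766 0.20125057] 0.14481350779533386
[0.47593823 0.19957423] 0.2141875922679901
glass_1 scene 0.73 [0.721 0.08  0.   ]
glass_1 top 0.94 [0.716 0.072 0.   ]
print_block_a scene 0.59 [0.533 0.041 0.   ]
print_block_a top 0.58 [0.542 0.036 0.   ]
spice_jar_1 scene 0.88 [0.637 0.306 0.   ]
spice_jar_1 top 0.6 [0.643 0.301 0.   ]
```

```bash
python3 - <<'E'
import plant
print([n for n in dir(plant) if not n.startswith("__")])
print(getattr(plant,"tip_extent",None))
E
python3 -m crank '[[-1,3.8,-2.4,-0.4,0,0,0],[-1,3.8,-2.4,-0.4,0,0,0],[-1,3.8,-2.4,-0.4,0,0,0],[-1,3.8,-2.4,-0.4,0,0,0],[-1,3.8,-2.4,-0.4,0,0,0]]'
```

```text
['Unreachable', 'get_state', 'place_of', 'read_camera', 'sign_off', 'tip_extent', 'trace']
0.017
time: 1.7
eef_pos: [0.3659, -0.4577, 0.2686]
tcp_rot: [0.985, 0.17, 0.0, 0.0]
contact_force: [0.3, -0.7, -0.3]
opening: 1.0
```

```bash
python3 -m crank '[[-1,3.1,-3.1,0,0,0,0],[-1,3.1,-3.1,0,0,0,0],[-1,3.1,-3.1,0,0,0,0],[-1,3.1,-3.1,0,0,0,0],[-1,1.8,-3.9,0,0,0,0]]'
python3 -m crank '[[-1,1.8,-3.9,0,0,0,0],[-1,1.8,-3.9,0,0,0,0],[-1,1.8,-3.9,0,0,0,0],[-1,1.8,-3.9,0,0,0,0],[-1,1.8,-3.9,0,0,0,0]]'
```

```text
time: 2.2
eef_pos: [0.4453, -0.2565, 0.2687]
tcp_rot: [0.985, 0.17, 0.001, 0.0]
contact_force: [-0.1, -0.8, 0.1]
opening: 0.997
time: 2.7
eef_pos: [0.4635, -0.0424, 0.2687]
tcp_rot: [0.985, 0.17, 0.001, 0.0]
contact_force: [0.3, -0.4, -0.3]
opening: 0.997
```

```bash
python3 -m crank '[[-1,1.86,-4.48,0,0,0,0],[-1,1.86,-4.48,0,0,0,0],[-1,1.86,-4.48,0,0,0,0],[-1,1.86,-4.48,0,0,0,0],[-1,1.86,-4.48,0,0,0,0]]'
python3 -m crank '[[-1,0,0,1.5,0,0,0],[-1,0,0,1.5,0,0,0],[-1,0,0,1.5,0,0,0],[-1,0,0,1.5,0,0,0],[-1,0,0,0,0,0,0]]'
python3 - <<'E'
from h import *
for n in("scene","top"):
    c=read_camera(n); crop(c,f"pics/b_{n}.png",*((180,120,380,290) if n=="scene" else (120,140,300,300)),4 if n=="top" else 3.8)
print(get_state()["eef_pos"])
E
```

```text
time: 3.2
eef_pos: [0.4759, 0.2002, 0.2688]
tcp_rot: [0.985, 0.17, 0.001, 0.0]
contact_force: [0.7, -0.7, 1.1]
opening: 1.004
time: 3.7
eef_pos: [0.4746, 0.1965, 0.2048]
tcp_rot: [0.986, 0.169, -0.003, 0.0]
contact_force: [-0.2, -0.9, -0.5]
opening: 1.0
[0.47617042 0.19709884 0.20773682]
```

View pics/b_scene.png

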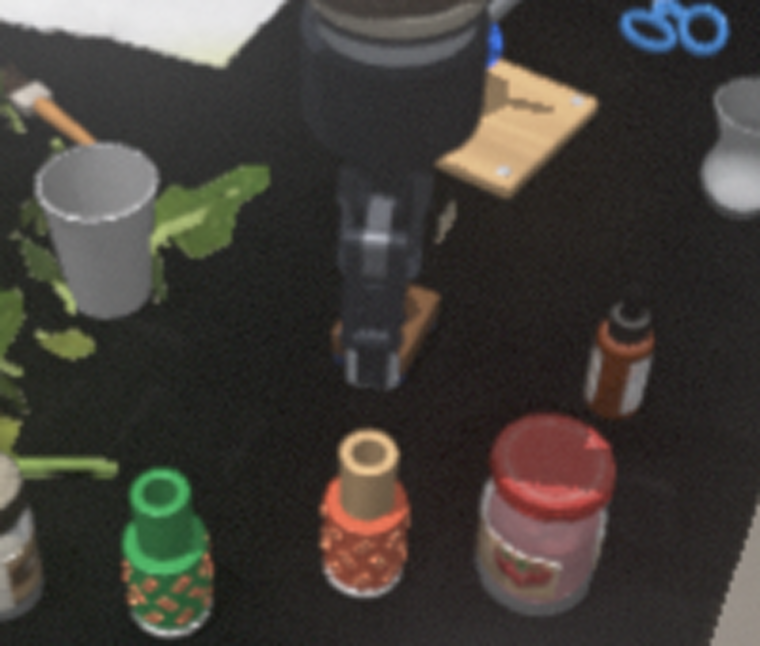

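View pics/b_top.png

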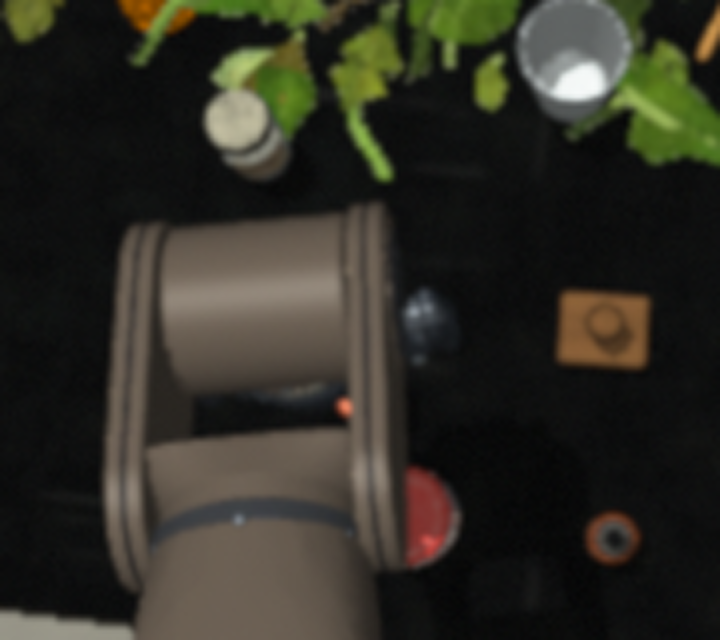

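```bash
python3 -m crank '[[-1,0,0,2.5,0,0,0],[-1,0,0,2.5,0,0,0],[-1,0,0,2.5,0,0,0],[-1,0,0,0,0,0,0],[-1,0,0,0,0,0,0]]'
python3 - <<'E'
from h import *
s=get_state(); print(s["eef_pos"],R.from_quat(s["tcp_rot"]).as_matrix())
c=read_camera("scene"); crop(c,"pics/c.png",230,180,330,290,6)
print(proj(c,s["eef_pos"]),proj(c,[.4759,.1996,.1]))
E
```

```text
time: 4.3
eef_pos: [0.4768, 0.1979, 0.1342]
tcp_rot: [0.985, 0.17, 0.0, -0.0]
contact_force: [-0.2, -0.5, 0.0]
opening: 1.002
[0.476798   0.19788085 0.13423987] [[ 9.42337424e-01  3.34663279e-01  8.17870408e-04]
 [ 3.34663252e-01 -9.42337773e-01  1.73232799e-04]
 [ 8.28684835e-04  1.10467421e-04 -9.99999651e-01]]
[[276.95199379 226.25733529]] [[276.40966283 238.50165209]]
```

View pics/c.png

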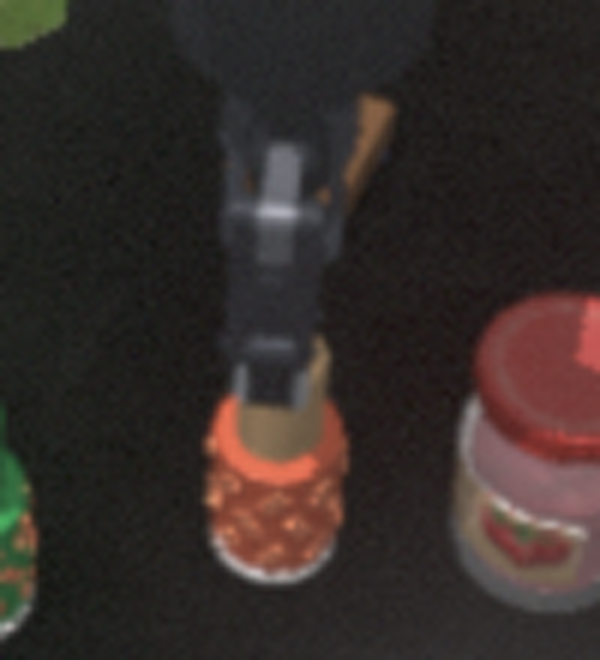

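```bash
python3 -m crank '[[-1,0,0,2,0,0,0],[-1,0,0,2,0,0,0],[-1,0,0,1,0,0,0],[-1,0,0,0,0,0,0],[-1,0,0,0,0,0,0]]'
python3 -m crank '[[0,0,0,0,0,0,0],[0.4,0,0,0,0,0,0],[1,0,0,0,0,0,0],[1,0,0,0,0,0,0],[1,0,0,0,0,0,0]]' 60
```

```text
time: 4.85
eef_pos: [0.4771, 0.1982, 0.0846]
tcp_rot: [0.985, 0.17, 0.001, -0.0]
contact_force: [0.4, 0.1, -0.3]
opening: 0.994
time: 5.35
eef_pos: [0.4764, 0.1981, 0.0838]
tcp_rot: [0.985, 0.17, 0.0, 0.0]
contact_force: [0.6, -0.2, 2.4]
opening: 0.325
```

```bash
python3 -m crank '[[1,0,0,0,0,0,0],[1,0,0,0,0,0,0],[1,0,0,0,0,0,0]]'; python3 - <<'E'
from h import *
s=get_state(); print(s["eef_pos"],s["opening"],s["contact_force"])
c=read_camera("scene"); crop(c,"pics/d.png",230,180,330,290,5)
E
```

```text
time: 5.65
eef_pos: [0.4764, 0.1981, 0.0837]
tcp_rot: [0.985, 0.17, 0.0, 0.0]
contact_force: [-1.3, -0.2, 4.5]
opening: 0.326
[0.47641376 0.19809141 0.08373418] 0.3256988122723593 [-1.28510692 -0.1621538   4.50838535]
```

View pics/d.png

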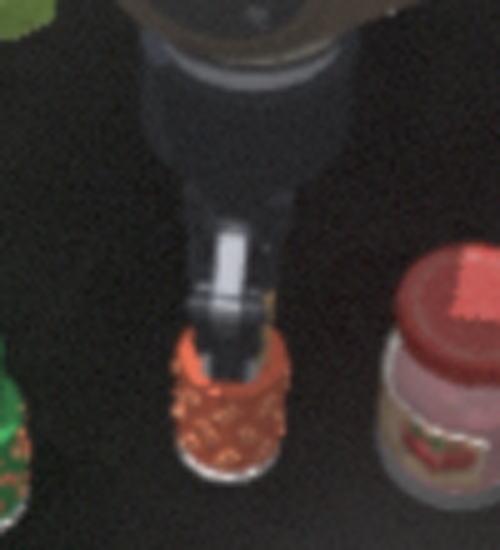

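```bash
python3 -m crank '[[1,0,0,-2,0,0,0],[1,0,0,-4.5,0,0,0],[1,0,0,-4.5,0,0,0],[1,0,0,-4.5,0,0,0],[1,0,0,-4,0,0,0]]'
python3 - <<'E'
from h import *
s=get_state(); print(s["eef_pos"],s["opening"],s["contact_force"],s["qpos"])
E
```

```text
time: 6.2
eef_pos: [0.4759, 0.1981, 0.2796]
tcp_rot: [0.985, 0.17, 0.0, -0.0]
contact_force: [0.8, -0.1, -1.9]
opening: 0.326
[0.47585454 0.19811786 0.27961201] 0.3256803097429806 [ 0.78044762 -0.14168818 -1.91560215] [ 1.97340938e-01 -9.45919746e-02  1.92962735e+00  3.36284089e-04
  1.30632074e+00  1.42622969e+00]
```

```bash
python3 -m crank '[[1,-0.75,2,0,0,0,0],[1,-1.5,4,0,0,0,0],[1,-1.5,4,0,0,0,0],[1,-1.5,4,0,0,0,0],[1,-1.5,4,0,0,0,0]]'
python3 -m crank '[[1,-1.5,4,0,0,0,0],[1,-1.5,4,0,0,0,0],[1,-1.5,4,0,0,0,0],[1,-1.5,4,0,0,0,0],[1,-0.75,2,0,0,0,0]]'
python3 -m crank '[[1,0,0,0,0,0,0]]'
cat > goal.py <<'E'
from h import *
import sys
def Rgoal(yaw=-.19,inc=35):
    s,c=np.sin(np.radians(inc)),np.cos(np.radians(inc))
    a=np.array([-s*np.cos(yaw),-s*np.sin(yaw),c]); z=-a; y=np.array([np.sin(yaw),-np.cos(yaw),0]); return np.c_[np.cross(y,z),y,z],a
E
python3 - <<'E'
from goal import *
s=get_state(); print(s["eef_pos"],s["opening"],s["contact_force"],s["qpos"])
Rg,a=Rgoal(); R0=R.from_quat(s["tcp_rot"])
print(np.degrees((R0.inv()*R.from_matrix(Rg)).as_rotvec()))
E
```

```text
time: 6.7
eef_pos: [0.4722, 0.0046, 0.2772]
tcp_rot: [0.985, 0.17, -0.0, -0.0]
contact_force: [1.9, -0.3, -1.8]
opening: 0.327
time: 7.2
eef_pos: [0.4689, -0.1891, 0.2771]
tcp_rot: [0.986, 0.169, -0.001, -0.0]
contact_force: [-0.0, 0.5, -0.4]
opening: 0.329
time: 7.3
eef_pos: [0.469, -0.1887, 0.2769]
tcp_rot: [0.986, 0.168, -0.001, -0.0]
contact_force: [0.6, -0.2, -1.4]
opening: 0.329
[ 0.46904567 -0.1887305   0.27694437] 0.3289647479787941 [ 0.55476025 -0.20397429 -1.42103392] [-5.83321083e-01 -1.15151028e-01  1.95332102e+00 -3.20424748e-04
  1.30505998e+00  6.49942356e-01]
[-9.27369284 34.26018421 29.26453315]
```

```bash
python3 -m crank '[[1,0,0,0,-0.58,2.14,1.83],[1,0,0,0,-1.16,4.28,3.66],[1,0,0,0,-1.16,4.28,3.66],[1,0,0,0,-1.16,4.28,3.66],[1,0,0,0,-1.16,4.28,3.66]]'
python3 -m crank '[[1,0,0,0,-1.16,4.28,3.66],[1,0,0,0,-1.16,4.28,3.66],[1,0,0,0,-1.16,4.28,3.66],[1,0,0,0,-0.58,2.14,1.83],[1,0,0,0,0,0,0]]'
python3 - <<'E'
from goal import *
s=get_state(); print(s["eef_pos"],s["opening"],s["contact_force"],s["qpos"])
Rg,a=Rgoal(); R0=R.from_quat(s["tcp_rot"])
print(np.degrees((R0.inv()*R.from_matrix(Rg)).as_rotvec()))
T=np.array([.5395,-.2,.1369]); tgt=T+a*(.0837+.03)
print("tool shift cm",R0.inv().apply(tgt-s["eef_pos"])*100)
for n in("scene","top"):
    c=read_camera(n); crop(c,f"pics/e_{n}.png",*((240,70,350,190) if n=="scene" else (290,150,400,260)),5)
E
```

```text
time: 7.8
eef_pos: [0.4695, -0.1847, 0.2779]
tcp_rot: [0.984, 0.024, 0.174, 0.016]
contact_force: [-0.5, 0.1, -1.5]
opening: 0.328
time: 8.3
eef_pos: [0.4686, -0.1842, 0.2767]
tcp_rot: [0.95, -0.088, 0.3, 0.027]
contact_force: [0.1, -1.2, -0.9]
opening: 0.325
[ 0.46864778 -0.18419479  0.27673551] 0.32504517562239604 [ 0.08865652 -1.18683502 -0.92094461] [-0.71591666 -0.43246677  2.27871787  0.41943187  0.79758953  0.82149196]
[-0.2241835  -0.01867305  0.18009742]
tool shift cm [-2.07876609  0.22405321  4.24511338]
```

View pics/e_scene.png

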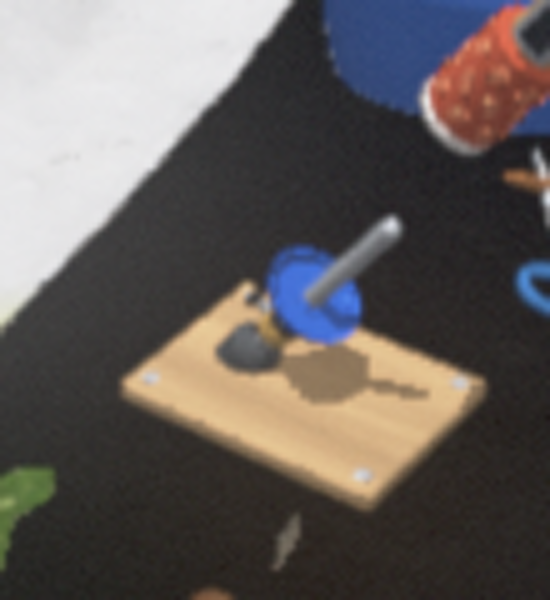

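View pics/e_top.png

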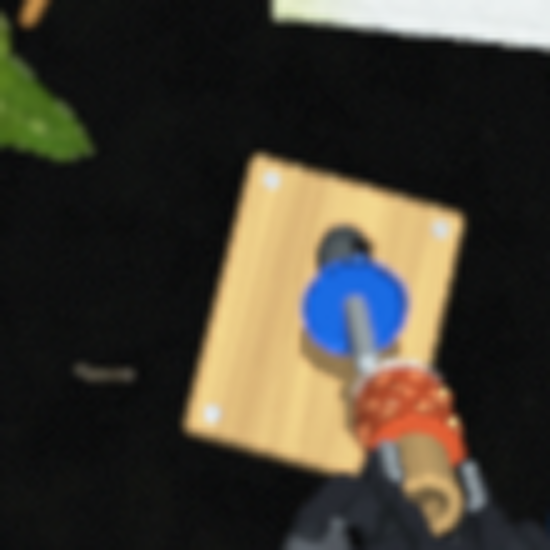

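```bash
python3 -m crank '[[1,-1,0.1,0.5,0,0,0],[1,-1.1,0.1,0.7,0,0,0.2],[1,0,0,1,0,0,0],[1,0,0,1,0,0,0],[1,0,0,0.6,0,0,0]]'
python3 -m crank '[[1,0,0,0.4,0,0,0],[1,0,0,0,0,0,0],[1,0,0,0,0,0,0]]'
python3 - <<'E'
from goal import *
import pickle
s=get_state(); print(s["eef_pos"],s["opening"],s["contact_force"],s["qpos"])
Rg,a=Rgoal(); R0=R.from_quat(s["tcp_rot"])
print(np.degrees((R0.inv()*R.from_matrix(Rg)).as_rotvec()))
T=np.array([.5395,-.2,.1369]); tgt=T+a*(.0837+.03)
print("tool shift cm",R0.inv().apply(tgt-s["eef_pos"])*100)
C={n:read_camera(n) for n in("scene","top")}; pickle.dump((C,get_state()),open("C1.pkl","wb"))
for n,c in C.items():
    crop(c,f"pics/g_{n}.png",*((270,60,380,160) if n=="scene" else (310,170,410,270)),7 if n=="scene" else 6)
E
```

```text
time: 8.9
eef_pos: [0.4741, -0.1892, 0.2337]
tcp_rot: [0.949, -0.09, 0.299, 0.027]
contact_force: [-0.9, 0.1, -2.2]
opening: 0.325
time: 9.2
eef_pos: [0.4764, -0.1897, 0.2321]
tcp_rot: [0.949, -0.09, 0.3, 0.028]
contact_force: [0.2, 0.2, -1.2]
opening: 0.334
[ 0.47637294 -0.18967773  0.23206896] 0.33395446018935093 [ 0.1824074   0.15673188 -1.18228434] [-0.71261462 -0.35541975  2.30998088  0.46680141  0.69613877  0.76093011]
[-0.1111132  -0.08529364  0.00885274]
tool shift cm [-0.22107997 -0.17841224  0.09327759]
```

View pics/g_scene.png

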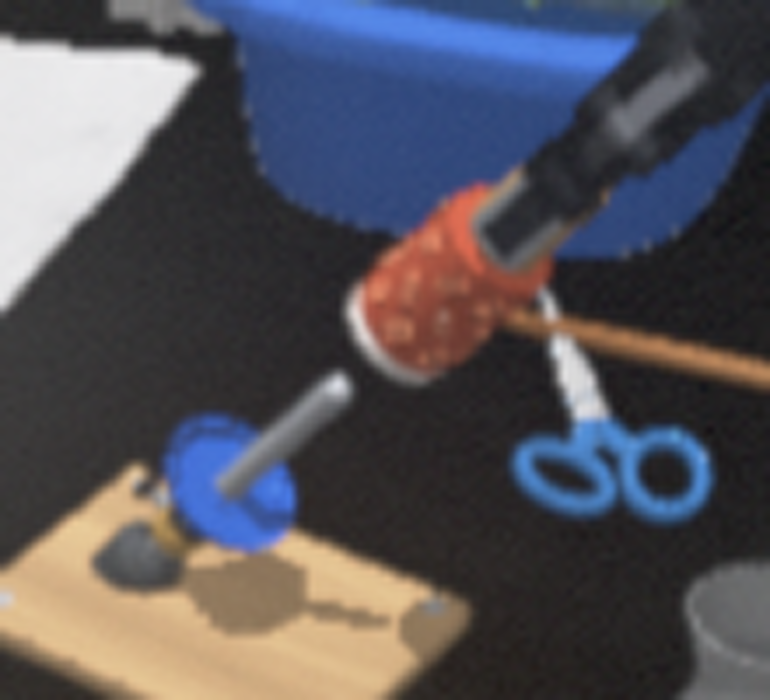

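View pics/g_top.png

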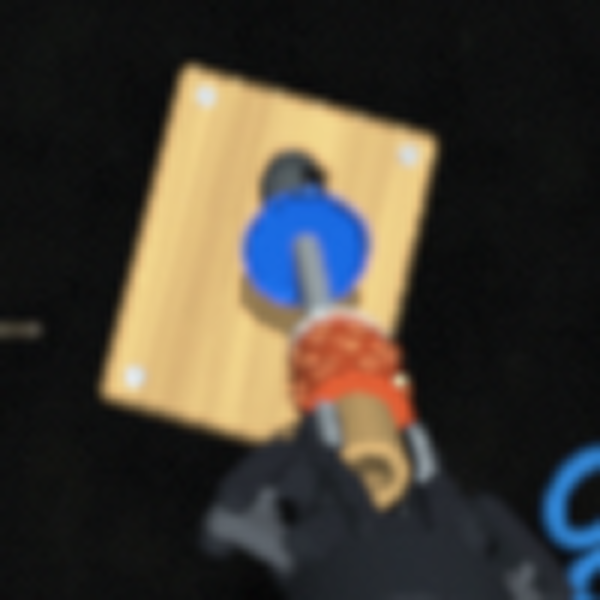

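```bash
cat > rfit.py <<'E'
from fit import *
from goal import Rgoal
L=.0837
def masks(C,s,boxes,zmax=.045,show=False):
    R0=R.from_quat(s["tcp_rot"]); a=-R0.as_matrix()[:,2]; o=s["eef_pos"]-a*L
    out=[]
    for n,b in boxes.items():
        c=C[n]; im=c["color"][b[1]:b[3],b[0]:b[2]].astype(int); r,g,bl=im[...,0],im[...,1],im[...,2]
        m=((r-bl>40)&(r-g>25)&(r>80))
        wood=(r-g<55)&(r-bl<110)&(r>150)
        m&=~wood if n=="top" else True
        p=proj(c,[o,o+a*zmax]); d=(p[1]-p[0]); Ln=np.linalg.norm(d); d/=Ln
        yy,xx=np.mgrid[b[1]:b[3],b[0]:b[2]]
        t=(xx-p[0,0])*d[0]+(yy-p[0,1])*d[1]; u=-(xx-p[0,0])*d[1]+(yy-p[0,1])*d[0]
        near=(t<3)&(t>-14)&(abs(u)<11)&(im.min(2)>(110 if n=="scene" else 120))&(abs(r-bl)<50)
        wgt=(t<Ln)
        m=cv2.morphologyEx((m|near).astype(np.uint8),cv2.MORPH_CLOSE,np.ones((3,3)))
        k,l,st,_=cv2.connectedComponentsWithStats(m); m=(l==1+np.argmax(st[1:,4]))
        if show: print(n); print("\n".join("".join((".#" if wgt[i,j] else ":%")[int(m[i,j])] for j in range(m.shape[1])) for i in range(m.shape[0])))
        out.append((c,m.astype(np.float32),b,wgt))
    return out,R0,a,o
def rmodel(p,o,R0,z1=.06):
    Rr=R0*R.from_rotvec([p[3],p[4],0])
    P=cyl(.022,0,z1)*[1,1,-1]  # tool frame: roller z = -tool z
    return Rr.apply(P)+o+R0.apply(p[:3])
def rfit(obs,R0,o,free=(0,1,2,3,4)):
    def full(q):
        p=np.zeros(5); p[list(free)]=q; return p
    def cost(q):
        return sum((w*np.abs(hullmask(proj(c,rmodel(full(q),o,R0)),b)-m)).sum()/(w*m).sum() for c,m,b,w in obs)
    st=np.array([.004,.004,.004,.06,.06])[list(free)]; n=len(st)
    r=minimize(cost,np.zeros(n),method="Nelder-Mead",options=dict(initial_simplex=np.vstack([np.zeros(n),np.diag(st)]),xatol=1e-5,fatol=1e-5,maxiter=500))
    return full(r.x),r.fun
E
python3 - <<'E'
from rfit import *
import pickle
C,s=pickle.load(open("C1.pkl","rb"))
obs,R0,a,o=masks(C,s,{"scene":(315,80,355,118),"top":(352,215,385,245)},show=True)
print(o)
for ob,fr in((obs,(0,1,2,3,4)),(obs,(0,1,2)),([obs[0]],(0,1)),([obs[1]],(0,1))):
    p,f=rfit(ob,R0,o,fr); print(np.round(p,4),f,np.round(o+R0.apply(p[:3]),4))
E
```

```text
scene
.......:::::::::::::::::::::::::::::::::
........::::::::::::::::::::::::::::::::
.........:::::::::::::::::::::::::::::::
..........::::::::::::::::::::::::::::::
...........:::::::::::::::::::::::::::::
............::::::::::::::::::::::::::::
............:::::::::::%::::::::::::::::
.............::::::::%%%%%::::::::::::::
..............:::::%%%%%%:::::::::::::::
...............:::%%%%%%::::::::::::::::
................:%%%%%%:::::::::::::::::
................#%%%%%%:::::::::::::::::
...............###%%%%%:::::::::::::::::
..............#####%%%%:::::::::::::::::
............#######%%%%:::::::::::::::::
..........##########%%%%::::::::::::::::
.........############%%%%:::::::::::::::
.........#############%%%::::::%%%::::::
........###############%%%%:::%%%%::::::
.......#################%%%%%%%%%%::::::
.......##################%%%%%%%%:::::::
......####################%%%%%%::::::::
.....#####################%%%%%:::::::::
.....######################%%%%:::::::::
....########################%%%:::::::::
.....########################%%%%%%%%:::
.....#######################
[... 1166 characters left out ...]
#######%%::::::
.......########.....%%%%%%%::::::
.......####.....::::::%%%%%::::::
........##.::::::::::::%%%%::::::
.......::::::::::::::::%%%%::::::
..::::::::::::::::::::::%%%::::::
::::::::::::::::::::::::%%:::::::
::::::::::::::::::::::::%::::::::
::::::::::::::::::::::::%::::::::
::::::::::::::::::::::::%::::::::
[ 0.52361216 -0.19873473  0.16395468]
[ 0.0016  0.0007 -0.0024 -0.0152  0.0337] 0.32034027576446533 [ 0.5234 -0.1994  0.1668]
[ 0.001  -0.0001 -0.0032  0.      0.    ] 0.3246310353279114 [ 0.5226 -0.1984  0.1672]
[0.0009 0.0039 0.     0.     0.    ] 0.08493752032518387 [ 0.5236 -0.2027  0.1645]
[0.0013 0.     0.     0.     0.    ] 0.23621323704719543 [ 0.5247 -0.1989  0.1647]
```

```bash
python3 - <<'E'
from rfit import *
import pickle
C,s=pickle.load(open("C1.pkl","rb"))
R0=R.from_quat(s["tcp_rot"]); a=-R0.as_matrix()[:,2]; o=s["eef_pos"]-a*L
T=np.array([.539,-.198,.137]); Rg,ag=Rgoal()
for n,b in {"scene":(295,75,365,140),"top":(340,200,390,265)}.items():
    c=C[n]; k=10 if n=="scene" else 9
    im=cv2.resize(c["color"][b[1]:b[3],b[0]:b[2],::-1],None,fx=k,fy=k,interpolation=cv2.INTER_CUBIC)
    def line(P,col):
        q=np.round((proj(c,P)+.5-[b[0],b[1]])*k).astype(int); cv2.polylines(im,[q.reshape(-1,1,2)],False,col,1,cv2.LINE_AA)
    line([T-ag*.09,T+ag*.13],(0,255,0))
    line([o,o+a*.1],(255,255,0))
    for z,r in((0,.022),(.06,.022),(.06,.015),(.1,.015),(.1,.009)):
        t=np.linspace(0,2*np.pi,40); line(o+a*z+R0.apply(np.c_[r*np.cos(t),r*np.sin(t),0*t]),(255,255,0))
    t=np.linspace(0,2*np.pi,40); line(T-ag*.006+R.from_matrix(Rg).apply(np.c_[.006*np.cos(t),.006*np.sin(t),0*t]),(0,255,0))
    cv2.imwrite(f"pics/o_{n}.png",im)
E
```

```text
(no output)
```

View pics/o_scene.png

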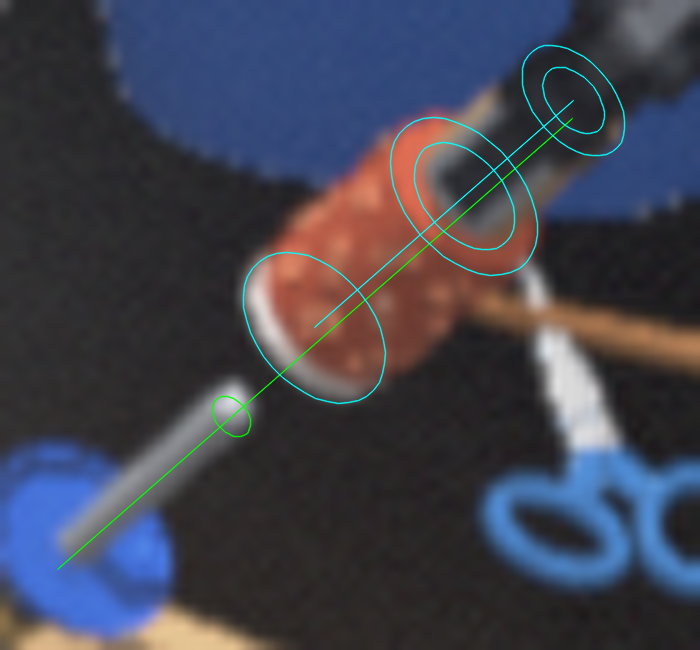

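View pics/o_top.png

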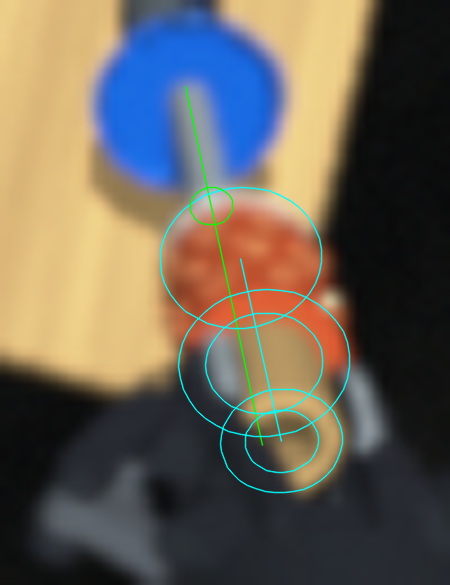

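```bash
cat > bar.py <<'E'
from fit import *
import pickle
def axis(yaw,inc=35):
    i=np.radians(inc); return np.array([-np.sin(i)*np.cos(yaw),-np.sin(i)*np.sin(yaw),np.cos(i)])
def barpts(p):  # x,y foot-plane tip, yaw
    ax=axis(p[2]); T=np.array([p[0],p[1],.13687]); Rm=R.align_vectors([ax],[[0,0,1]])[0]
    return T,ax,Rm
def cupmodel(p): 
    T,ax,Rm=barpts(p); return Rm.apply(cyl(.03,p[3]-.15,p[3]-.14))+T
E
python3 - <<'E'
from bar import *
C=pickle.load(open("C0.pkl","rb"))
boxes={"scene":(285,112,325,145),"top":(345,195,378,228)}
obs=[]
for n,b in boxes.items():
    im=C[n]["color"][b[1]:b[3],b[0]:b[2]].astype(int); r,bl=im[...,0],im[...,2]
    m=((bl-r>45)&(bl>60)).astype(np.uint8); k,l,st,_=cv2.connectedComponentsWithStats(m); m=(l==1+np.argmax(st[1:,4]))
    h=cv2.convexHull(np.argwhere(m)[:,::-1].astype(np.int32)); mm=np.zeros(m.shape,np.uint8); cv2.fillPoly(mm,[h],1)
    obs.append((C[n],mm.astype(np.float32),b)); print(n,mm.sum())
res={}
P=[.539,-.198,-.19,.09]
p,f=fit(obs,cupmodel,P,[.005,.005,.05,.01]); print("joint",p,f)
for yaw in(-.19,):
  for i,n in enumerate(boxes):
    for s in(.075,.08,.085,.09):
        q,f=fit([obs[i]],lambda q:cupmodel([q[0],q[1],yaw,s]),[.539,-.198],[.005,.005]); print(n,yaw,s,q,f)
res=p
for n,b in boxes.items():
    c=C[n]; k=16; b=(b[0],b[1]-5,b[2]+5,b[3]+5)
    im=cv2.resize(c["color"][b[1]:b[3],b[0]:b[2],::-1],None,fx=k,fy=k,interpolation=cv2.INTER_CUBIC)
    def line(P,col):
        q=np.round((proj(c,P)+.5-[b[0],b[1]])*k).astype(int); cv2.polylines(im,[q.reshape(-1,1,2)],True,col,1,cv2.LINE_AA)
    T,ax,Rm=barpts(p); line([T-ax*.15,T],(0,255,0))
    cp=cupmodel(p); line(cp[:40],(0,255,255)); line(cp[40:],(0,255,255))
    line(Rm.apply(cyl(.006,-.006,-.006)[:40])+T,(0,255,0))
    cv2.imwrite(f"pics/cup_{n}.png",im)
E
```

```text
scene 286
top 329
joint [ 0.54086222 -0.20010436 -0.14508435  0.07032493] 0.26822322607040405
scene -0.19 0.075 [ 0.542715   -0.19433487] 0.13393549621105194
scene -0.19 0.08 [ 0.54377173 -0.18921659] 0.14782440662384033
scene -0.19 0.085 [ 0.54468923 -0.18591105] 0.16297592222690582
scene -0.19 0.09 [ 0.54552817 -0.17928586] 0.17715618014335632
top -0.19 0.075 [ 0.54267358 -0.19562714] 0.16649781167507172
top -0.19 0.08 [ 0.54490112 -0.19638399] 0.17494089901447296
top -0.19 0.085 [ 0.54724631 -0.19475998] 0.1833839863538742
top -0.19 0.09 [ 0.54869005 -0.19430208] 0.1938534379005432
```

View pics/cup_scene.png

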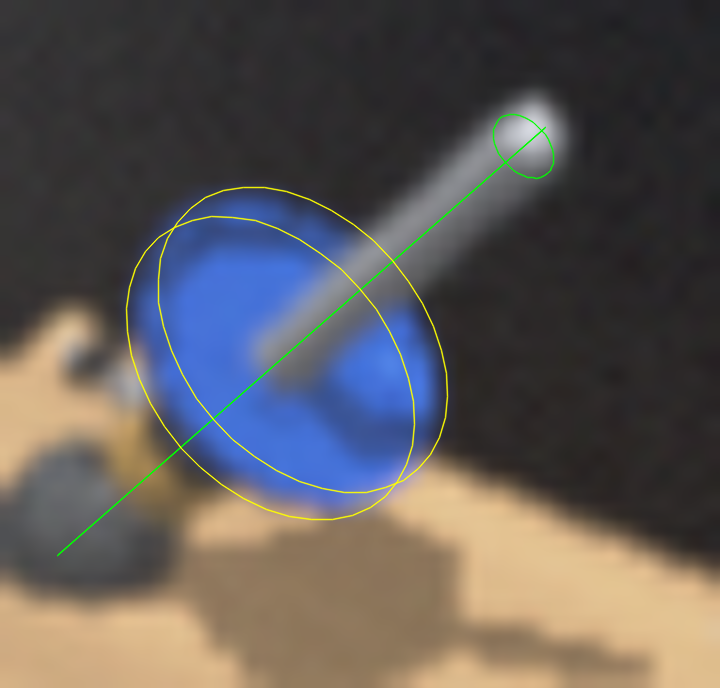

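View pics/cup_top.png

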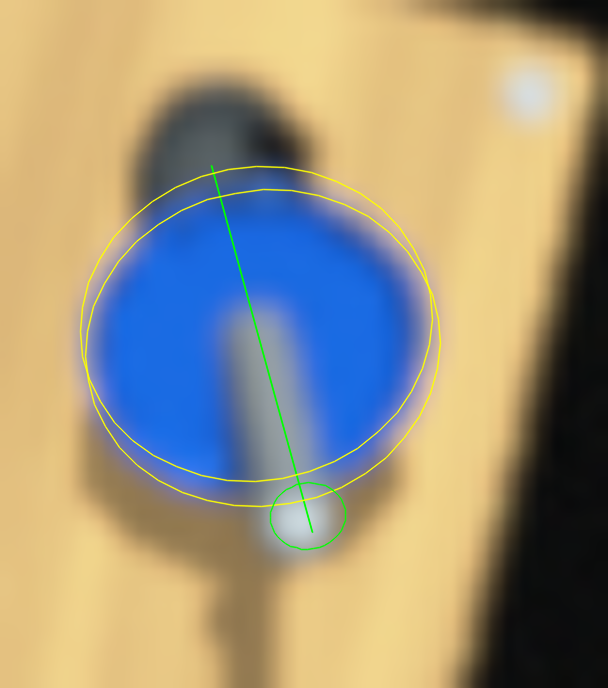

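```bash
cat > ov.py <<'E'
from rfit import *
from bar import axis
def ov(C,s,boxes,tag,T=np.array([.5402,-.1998,.13687]),yaw=-.191,k=16,off=(0,0,0),tilt=(0,0)):
    R0=R.from_quat(s["tcp_rot"]); R1=R0*R.from_rotvec([tilt[0],tilt[1],0]); a=-R1.as_matrix()[:,2]; o=s["eef_pos"]+R0.apply([off[0],off[1],L+off[2]])
    ag=axis(yaw)
    for n,b in boxes.items():
        c=C[n]
        im=cv2.resize(c["color"][b[1]:b[3],b[0]:b[2],::-1],None,fx=k,fy=k,interpolation=cv2.INTER_CUBIC)
        im=cv2.convertScaleAbs(im,alpha=1.3,beta=20)
        def line(P,col):
            q=np.round((proj(c,P)+.5-[b[0],b[1]])*k).astype(int); cv2.polylines(im,[q.reshape(-1,1,2)],False,col,1,cv2.LINE_AA)
        line([T-ag*.09,T+ag*.13],(0,255,0)); line([o,o+a*.1],(255,255,0))
        t=np.linspace(0,2*np.pi,40)
        for z,r in((0,.022),(.06,.022),(.06,.015),(.1,.015),(.1,.009)):
            line(o+a*z+R1.apply(np.c_[r*np.cos(t),r*np.sin(t),0*t]),(255,255,0))
        cv2.imwrite(f"pics/{tag}_{n}.png",im)
    A=R0.inv().apply(ag); d=R0.inv().apply(T-o)
    print("arm axis in tool",A,"tip rel roller origin (tool)",d, "perp", d-A*(d@A))
E
python3 - <<'E'
from ov import *
import pickle
C,s=pickle.load(open("C1.pkl","rb"))
ov(C,s,{"scene":(315,78,363,120),"top":(352,212,388,262)},"p",k=14)
E
```

```text
arm axis in tool [ 0.00208499 -0.00211267 -0.99999559] tip rel roller origin (tool) [-0.00209248 -0.00203833  0.03164392] perp [-2.02649959e-03 -2.10518497e-03  2.22325768e-07]
```

View pics/p_scene.png

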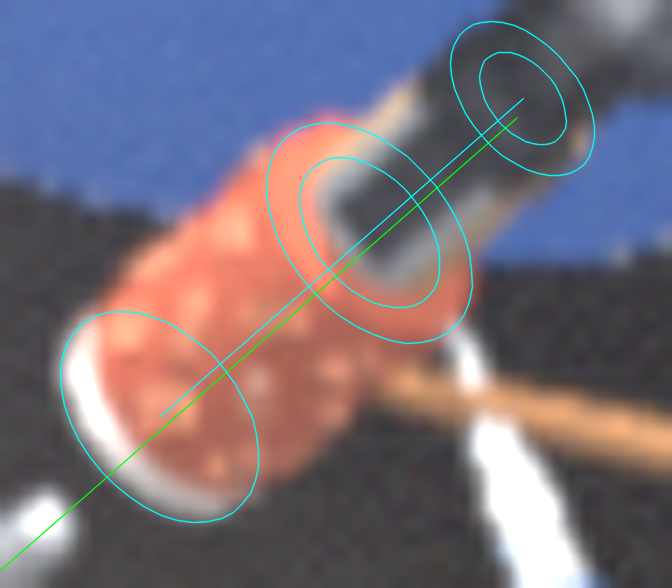

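View pics/p_top.png

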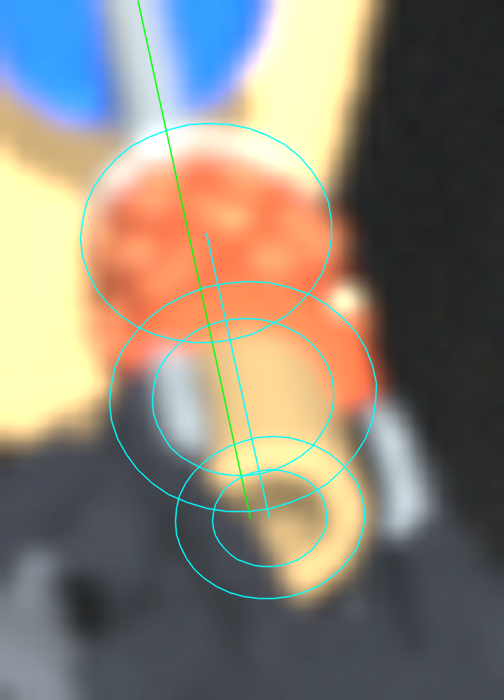

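```bash
python3 -m crank '[[1,-0.13,-0.35,0,0,0,0],[1,0,0,0.8,0,0,0],[1,0,0,0.8,0,0,0],[1,0,0,0,0,0,0],[1,0,0,0,0,0,0]]'
python3 - <<'E'
from ov import *
import pickle
C={n:read_camera(n) for n in("scene","top")}; s=get_state(); pickle.dump((C,s),open("C2.pkl","wb"))
print(s["eef_pos"],s["contact_force"])
ov(C,s,{"scene":(300,80,345,135),"top":(345,195,385,245)},"q",k=11)
E
```

```text
time: 9.8
eef_pos: [0.4847, -0.1875, 0.2173]
tcp_rot: [0.949, -0.09, 0.3, 0.027]
contact_force: [0.8, 1.0, -1.9]
opening: 0.326
[ 0.48483356 -0.187674    0.21801132] [-0.46990116  0.11288611 -1.35091682]
arm axis in tool [ 0.00122219 -0.00256767 -0.99999596] tip rel roller origin (tool) [-0.00024827  0.00164869  0.0152627 ] perp [-2.29608342e-04  1.60948794e-03 -4.41327499e-06]
```

View pics/q_scene.png

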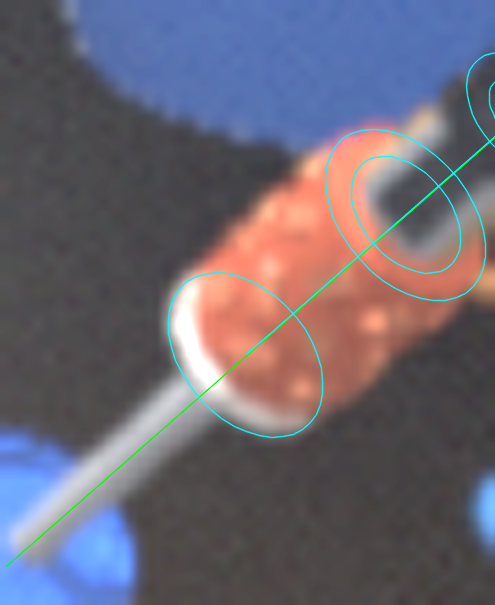

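View pics/q_top.png

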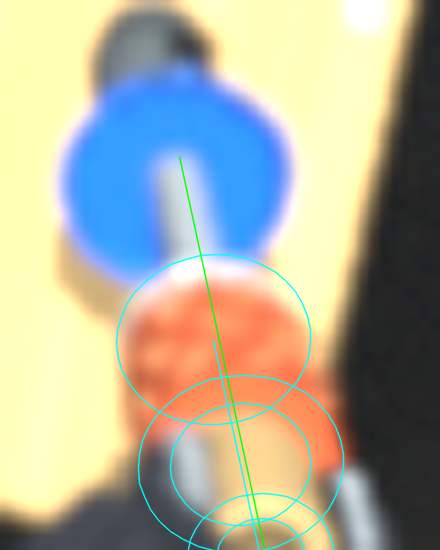

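```bash
python3 -m crank '[[1,0,-0.08,0.4,0,0,0],[1,0,0,0.4,0,0,0],[1,0,0,0.4,0,0,0],[1,0,0,0.3,0,0,0],[1,0,0,0,0,0,0]]'; python3 - <<'E'
from goal import *
s=get_state(); print("tool force",R.from_quat(s["tcp_rot"]).inv().apply(s["contact_force"]),R.from_quat(s["tcp_rot"]).inv().apply(s["wrist_torque"]))
E
```

```text
time: 10.4
eef_pos: [0.4933, -0.1883, 0.205]
tcp_rot: [0.949, -0.09, 0.3, 0.027]
contact_force: [0.0, -0.1, -1.9]
opening: 0.323
tool force [-1.06343667  0.10309393  1.60685234] [-0.01518531 -0.44510909  0.04630911]
```

```bash
python3 -m crank '[[1,0,0,0.3,0,0,0],[1,0,0,0.3,0,0,0],[1,0,0,0.2,0,0,0],[1,0,0,0,0,0,0]]'; python3 - <<'E'
from ov import *
import pickle
s=get_state(); print("tool force",R.from_quat(s["tcp_rot"]).inv().apply(s["contact_force"]),R.from_quat(s["tcp_rot"]).inv().apply(s["wrist_torque"]))
C={n:read_camera(n) for n in("scene","top")}; pickle.dump((C,s),open("C3.pkl","wb"))
ov(C,s,{"scene":(295,85,340,140),"top":(345,195,385,245)},"r",k=11)
E
```

```text
time: 10.8
eef_pos: [0.4979, -0.1893, 0.1988]
tcp_rot: [0.949, -0.09, 0.3, 0.027]
contact_force: [0.2, 0.2, -1.2]
opening: 0.325
tool force [-0.52050693 -0.2159203   1.0832316 ] [ 0.03572285 -0.41221813  0.0014209 ]
arm axis in tool [ 6.77812026e-04 -2.74651137e-03 -9.99995999e-01] tip rel roller origin (tool) [ 0.00010171  0.00250397 -0.00798483] perp [ 9.63041580e-05  2.52588068e-03 -6.87211137e-06]
```

View pics/r_scene.png

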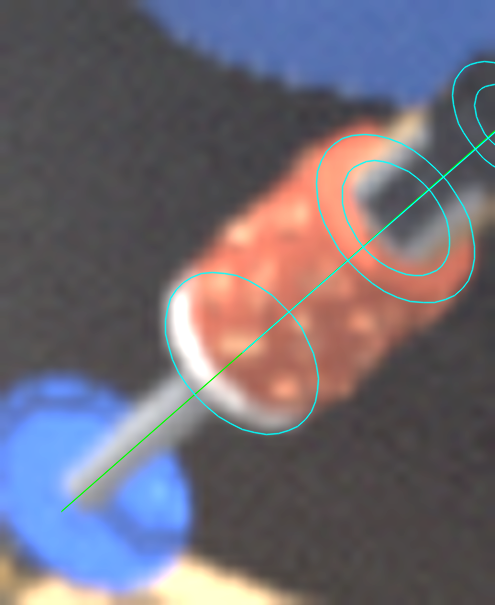

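View pics/r_top.png

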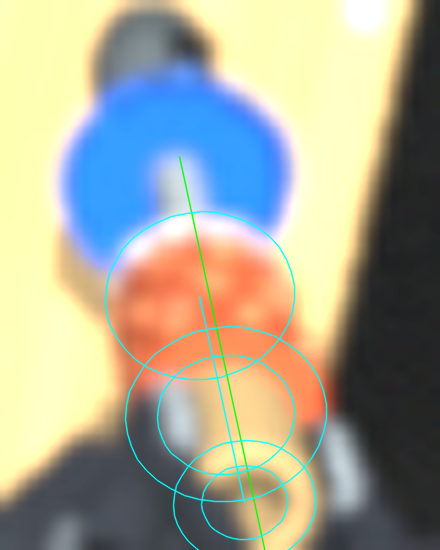

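```bash
python3 -m crank '[[1,0,0,0.4,0,0,0],[1,0,0,0.5,0,0,0],[1,0,0,0.5,0,0,0],[1,0,0,0,0,0,0]]'; cat > ft.py <<'E'
from goal import *
s=get_state(); q=R.from_quat(s["tcp_rot"]); print("tool force",np.round(q.inv().apply(s["contact_force"]),2),"torque",np.round(q.inv().apply(s["wrist_torque"]),3))
Rg,a=Rgoal(-.191); foot=np.array([.5402,-.1998,.13687])-.15*a; d=np.array(s["eef_pos"])-.0837*-q.as_matrix()[:,2]*1-foot
print("roller arm-frame x,y,z (mm) approx",np.round(1000*np.array([Rg[:,0]@d,Rg[:,1]@d,a@d]),1), "rot",np.round(np.degrees((q.inv()*R.from_matrix(Rg)).as_rotvec()),2))
E
python3 ft.py
```

```text
time: 11.3
eef_pos: [0.5057, -0.1906, 0.1867]
tcp_rot: [0.949, -0.09, 0.299, 0.027]
contact_force: [0.0, 0.4, -0.7]
opening: 0.327
tool force [-0.46 -0.43  0.59] torque [-0.022 -0.464  0.047]
roller arm-frame x,y,z (mm) approx [ -0.6  -2.7 127.5] rot [-0.18  0.02  0.02]
```

```bash
python3 -m crank '[[1,0,0,0.6,0,0,0],[1,0,0,0.6,0,0,0],[1,0,0,0.6,0,0,0],[1,0,0,0,0,0,0]]'; python3 ft.py;  python3 - <<'E'
from ov import *
C={n:read_camera(n) for n in("scene","top")}; s=get_state()
ov(C,s,{"scene":(290,90,335,145),"top":(345,190,385,240)},"t",k=11)
E
```

```text
time: 11.7
eef_pos: [0.5159, -0.1925, 0.1718]
tcp_rot: [0.95, -0.09, 0.299, 0.027]
contact_force: [-1.2, 0.3, -0.7]
opening: 0.324
tool force [-1.41 -0.04 -0.09] torque [-0.037 -0.48  -0.019]
roller arm-frame x,y,z (mm) approx [ -0.7  -2.8 109.4] rot [-0.19  0.03  0.03]
arm axis in tool [ 6.87394085e-04 -2.80499773e-03 -9.99995830e-01] tip rel roller origin (tool) [ 2.41042320e-05  2.52333787e-03 -3.99549787e-02] perp [-3.35561554e-06  2.63539122e-03 -7.39460386e-06]
```

View pics/t_scene.png

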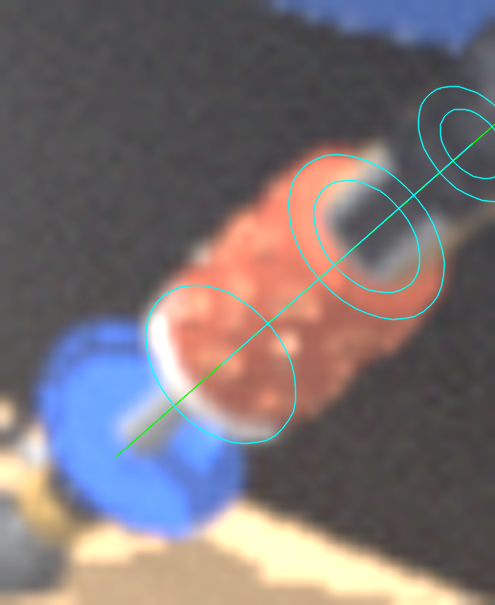

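View pics/t_top.png

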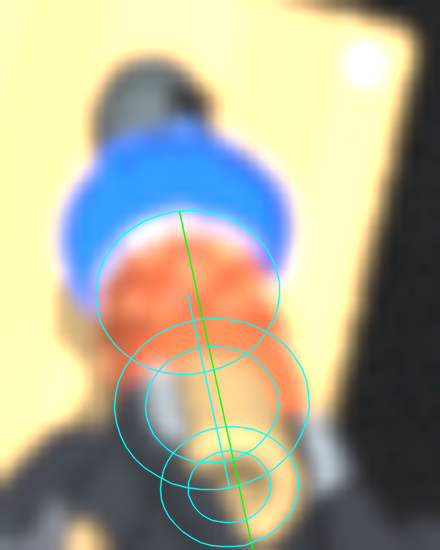

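```bash
python3 -m crank '[[1,0,0,0.6,0,0,0],[1,0,0,0.6,0,0,0],[1,0,0,0.4,0,0,0],[1,0,0,0,0,0,0]]'; python3 ft.py
```

```text
time: 12.2
eef_pos: [0.5249, -0.1943, 0.159]
tcp_rot: [0.949, -0.09, 0.299, 0.027]
contact_force: [0.2, 0.7, -1.1]
opening: 0.33
tool force [-0.63 -0.7   0.94] torque [ 0.001 -0.429 -0.007]
roller arm-frame x,y,z (mm) approx [-0.4 -2.8 93.7] rot [-0.18  0.    0.03]
```

```bash
python3 -m crank '[[1,0,0,0.3,0,0,0],[1,0,0,0.3,0,0,0],[1,0,0,0,0,0,0]]'; python3 ft.py
```

```text
time: 12.5
eef_pos: [0.5284, -0.195, 0.1547]
tcp_rot: [0.949, -0.09, 0.3, 0.028]
contact_force: [-0.9, -0.9, -1.4]
opening: 0.326
tool force [-1.42  1.08  0.71] torque [ 0.009 -0.462 -0.021]
roller arm-frame x,y,z (mm) approx [ 0.  -2.7 88. ] rot [-0.15 -0.05  0.04]
```

```bash
python3 -m crank '[[1,0,0,0.2,0,0,0],[1,0,0,0.2,0,0,0],[1,0,0,0,0,0,0]]'; python3 ft.py
```

```text
time: 12.8
eef_pos: [0.5307, -0.1955, 0.1515]
tcp_rot: [0.949, -0.09, 0.3, 0.028]
contact_force: [-0.3, 0.1, -0.7]
opening: 0.326
tool force [-0.65 -0.03  0.44] torque [ 0.    -0.507  0.028]
roller arm-frame x,y,z (mm) approx [ 0.2 -2.6 84.2] rot [-0.15 -0.06  0.04]
```

```bash
python3 -m crank '[[1,0,0,0.2,0,0,0],[1,0,0,0.2,0,0,0],[1,0,0,0,0,0,0]]'; python3 ft.py
```

```text
time: 13.1
eef_pos: [0.5329, -0.1959, 0.1482]
tcp_rot: [0.949, -0.09, 0.3, 0.028]
contact_force: [0.8, 0.5, -1.9]
opening: 0.328
tool force [-0.54 -0.61  1.9 ] torque [ 0.025 -0.436 -0.003]
roller arm-frame x,y,z (mm) approx [ 0.1 -2.7 80.1] rot [-0.15 -0.05  0.04]
```

```bash
python3 -m crank '[[1,0,0,0.2,0,0,0],[1,0,0,0.2,0,0,0],[1,0,0,0,0,0,0]]'; python3 ft.py
```

```text
time: 13.4
eef_pos: [0.5352, -0.1963, 0.1449]
tcp_rot: [0.949, -0.09, 0.3, 0.028]
contact_force: [-0.1, 0.1, -1.8]
opening: 0.326
tool force [-1.13 -0.12  1.42] torque [-0.013 -0.411  0.057]
roller arm-frame x,y,z (mm) approx [ 0.1 -2.7 76.1] rot [-0.15 -0.05  0.04]
```

```bash
python3 -m crank '[[1,0,0,0.2,0,0,0],[1,0,0,0.2,0,0,0],[1,0,0,0,0,0,0]]'; python3 ft.py
```

```text
time: 13.7
eef_pos: [0.5374, -0.1968, 0.1416]
tcp_rot: [0.949, -0.09, 0.3, 0.028]
contact_force: [-0.4, 0.1, -0.8]
opening: 0.325
tool force [-0.76  0.01  0.42] torque [-0.001 -0.467 -0.011]
roller arm-frame x,y,z (mm) approx [ 0.1 -2.7 72.1] rot [-0.15 -0.05  0.04]
```

```bash
python3 -m crank '[[1,0,0,0.2,0,0,0],[1,0,0,0.2,0,0,0],[1,0,0,0,0,0,0]]'; python3 ft.py
```

```text
time: 14.0
eef_pos: [0.5399, -0.1974, 0.1388]
tcp_rot: [0.949, -0.09, 0.3, 0.028]
contact_force: [-2.1, -0.0, 1.7]
opening: 0.329
tool force [-0.68  0.41 -2.61] torque [ 0.02  -0.563  0.024]
roller arm-frame x,y,z (mm) approx [ 0.6 -2.5 68.4] rot [-0.13 -0.09  0.05]
```

```bash
python3 -m crank '[[1,0,0,0.2,0,0,0],[1,0,0,0,0,0,0]]'; python3 ft.py; python3 - <<'E'
from ov import *
C={n:read_camera(n) for n in("scene","top")}; s=get_state()
ov(C,s,{"scene":(280,95,330,150),"top":(345,185,385,235)},"u",k=11)
E
```

```text
time: 14.2
eef_pos: [0.5409, -0.1976, 0.1372]
tcp_rot: [0.949, -0.09, 0.3, 0.028]
contact_force: [-2.7, 0.2, 1.7]
opening: 0.329
tool force [-1.18  0.27 -2.96] torque [-0.107 -0.488 -0.01 ]
roller arm-frame x,y,z (mm) approx [ 0.6 -2.5 66.4] rot [-0.13 -0.1   0.05]
arm axis in tool [ 0.00160773 -0.00229539 -0.99999607] tip rel roller origin (tool) [-0.00041007  0.00234749 -0.08359907] perp [-5.44465222e-04  2.53936846e-03 -6.70421134e-06]
```

View pics/u_scene.png

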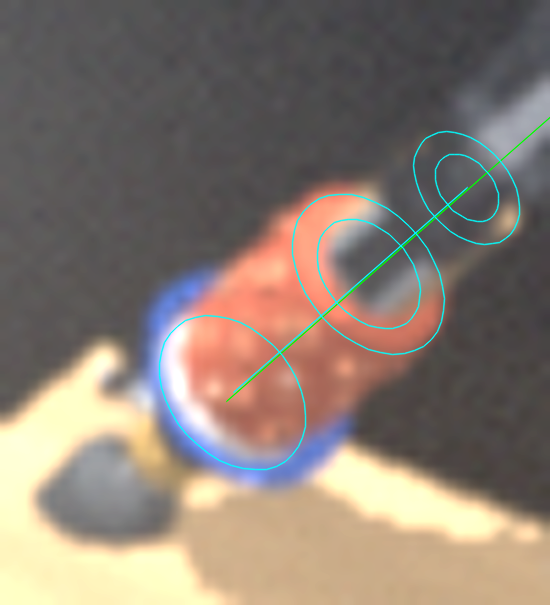

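View pics/u_top.png

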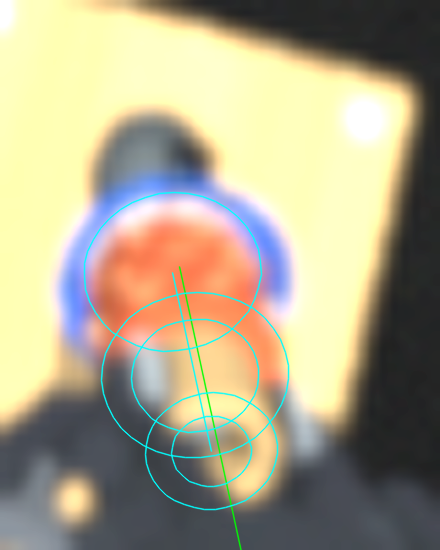

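```bash
python3 -m crank '[[1,0,0,0.2,0,0,0],[1,0,0,0.2,0,0,0],[1,0,0,0.2,0,0,0]]'; python3 ft.py
```

```text
time: 14.6
eef_pos: [0.5444, -0.1982, 0.1322]
tcp_rot: [0.949, -0.09, 0.3, 0.028]
contact_force: [-1.8, 0.9, 1.8]
opening: 0.327
tool force [-0.56 -0.58 -2.58] torque [-0.084 -0.506  0.016]
roller arm-frame x,y,z (mm) approx [ 0.6 -2.5 60.3] rot [-0.13 -0.09  0.04]
```

```bash
python3 -m crank '[[1,0,0,0.2,0,0,0],[1,0,0,0.2,0,0,0],[1,0,0,0,0,0,0]]'; python3 ft.py
```

```text
time: 14.9
eef_pos: [0.5466, -0.1986, 0.1287]
tcp_rot: [0.949, -0.09, 0.3, 0.028]
contact_force: [-0.9, -0.1, 1.4]
opening: 0.328
tool force [ 0.1   0.22 -1.67] torque [-0.055 -0.309  0.014]
roller arm-frame x,y,z (mm) approx [ 0.5 -2.6 56.1] rot [-0.13 -0.08  0.03]
```

```bash
python3 -m crank '[[1,0,0,0.1,0,0,0],[1,0,0,0.1,0,0,0],[1,0,0,0,0,0,0]]'; python3 ft.py
```

```text
time: 15.2
eef_pos: [0.5477, -0.1988, 0.1272]
tcp_rot: [0.949, -0.09, 0.3, 0.028]
contact_force: [-2.7, -0.5, 2.5]
opening: 0.321
tool force [-0.62  1.04 -3.55] torque [-0.111 -0.402 -0.01 ]
roller arm-frame x,y,z (mm) approx [ 0.4 -2.6 54.3] rot [-0.13 -0.08  0.04]
```

```bash
python3 -m crank '[[1,0,0,0.1,0,0,0],[1,0,0,0.1,0,0,0],[1,0,0,0,0,0,0]]'; python3 ft.py
```

```text
time: 15.5
eef_pos: [0.5488, -0.199, 0.1256]
tcp_rot: [0.949, -0.09, 0.3, 0.028]
contact_force: [-2.4, -0.5, 2.8]
opening: 0.326
tool force [-0.29  0.92 -3.61] torque [-0.099 -0.345 -0.003]
roller arm-frame x,y,z (mm) approx [ 0.4 -2.6 52.3] rot [-0.13 -0.08  0.04]
```

```bash
python3 -m crank '[[1,0,0,0.1,0,0,0],[1,0,0,0,0,0,0]]'; python3 ft.py
```

```text
time: 15.7
eef_pos: [0.5494, -0.1991, 0.1247]
tcp_rot: [0.949, -0.09, 0.3, 0.028]
contact_force: [-0.9, 0.3, 2.2]
opening: 0.328
tool force [ 0.53 -0.15 -2.32] torque [-0.127 -0.331 -0.003]
roller arm-frame x,y,z (mm) approx [ 0.4 -2.6 51.3] rot [-0.13 -0.08  0.04]
```

```bash
python3 -m crank '[[1,0,0,0.05,0,0,0],[1,0,0,0,0,0,0]]'; python3 ft.py
```

```text
time: 15.9
eef_pos: [0.5496, -0.1992, 0.1244]
tcp_rot: [0.949, -0.09, 0.3, 0.028]
contact_force: [-2.6, 0.5, 3.8]
opening: 0.33
tool force [ 0.01  0.01 -4.65] torque [-0.1   -0.393 -0.003]
roller arm-frame x,y,z (mm) approx [ 0.4 -2.6 50.8] rot [-0.13 -0.08  0.04]
```

```bash
python3 -m crank '[[1,0,0,0.05,0,0,0],[1,0,0,0.05,0,0,0],[1,0,0,0,0,0,0]]'; python3 ft.py
```

```text
time: 16.2
eef_pos: [0.5502, -0.1992, 0.1235]
tcp_rot: [0.949, -0.09, 0.3, 0.028]
contact_force: [-1.8, 0.4, 3.4]
opening: 0.325
tool force [ 0.4  -0.06 -3.86] torque [-0.166 -0.396  0.038]
roller arm-frame x,y,z (mm) approx [ 0.4 -2.6 49.8] rot [-0.14 -0.08  0.04]
```

```bash
python3 -m crank '[[1,0,0,0.05,0,0,0],[1,0,0,0,0,0,0]]'; python3 ft.py
```

```text
time: 16.4
eef_pos: [0.5505, -0.1993, 0.1231]
tcp_rot: [0.949, -0.09, 0.3, 0.028]
contact_force: [-1.9, 0.0, 2.0]
opening: 0.328
tool force [-0.38  0.32 -2.73] torque [-0.189 -0.286 -0.052]
roller arm-frame x,y,z (mm) approx [ 0.4 -2.6 49.3] rot [-0.13 -0.08  0.04]
```

```bash
python3 -m crank '[[1,0,0,0.05,0,0,0],[1,0,0,0,0,0,0]]'; python3 ft.py
```

```text
time: 16.6
eef_pos: [0.5507, -0.1994, 0.1228]
tcp_rot: [0.949, -0.09, 0.3, 0.028]
contact_force: [-3.3, -0.1, 3.8]
opening: 0.322
tool force [-0.47  0.68 -4.91] torque [-0.198 -0.419 -0.017]
roller arm-frame x,y,z (mm) approx [ 0.4 -2.6 48.9] rot [-0.14 -0.08  0.04]
```

```bash
python3 -m crank '[[1,0,0,0.05,0,0,0],[1,0,0,0,0,0,0]]'; python3 ft.py
```

```text
time: 16.8
eef_pos: [0.551, -0.1994, 0.1225]
tcp_rot: [0.949, -0.09, 0.3, 0.028]
contact_force: [-5.0, 0.9, 5.3]
opening: 0.327
tool force [-1.11  0.04 -7.22] torque [-0.189 -0.532 -0.011]
roller arm-frame x,y,z (mm) approx [ 0.5 -2.6 48.5] rot [-0.14 -0.09  0.06]
```

```bash
python3 -m crank '[[1,0,0,0.05,0,0,0],[1,0,0,0,0,0,0]]'; python3 ft.py
```

```text
time: 17.0
eef_pos: [0.5513, -0.1995, 0.1223]
tcp_rot: [0.949, -0.09, 0.3, 0.028]
contact_force: [-6.7, 1.9, 6.4]
opening: 0.325
tool force [-1.98 -0.59 -9.2 ] torque [-0.205 -0.63  -0.034]
roller arm-frame x,y,z (mm) approx [ 0.7 -2.6 48.2] rot [-0.14 -0.09  0.07]
```

```bash
python3 -m crank '[[1,0,0,0.05,0,0,0],[1,0,0,0,0,0,0]]'; python3 ft.py
```

```text
time: 17.2
eef_pos: [0.5516, -0.1995, 0.1221]
tcp_rot: [0.949, -0.09, 0.3, 0.028]
contact_force: [-7.4, 1.0, 8.3]
opening: 0.327
tool force [ -1.35   0.41 -11.05] torque [-0.187 -0.784  0.008]
roller arm-frame x,y,z (mm) approx [ 0.8 -2.6 47.9] rot [-0.15 -0.1   0.08]
```

```bash
python3 -m crank '[[1,0,0,0.04,0,0,0],[1,0,0,0.03,0,0,0],[1,0,0,0,0,0,0]]'; python3 ft.py
```

```text
time: 17.5
eef_pos: [0.5519, -0.1996, 0.1218]
tcp_rot: [0.949, -0.09, 0.3, 0.028]
contact_force: [-11.6, 2.4, 11.6]
opening: 0.326
tool force [ -2.98  -0.2  -16.28] torque [-0.224 -0.929  0.041]
roller arm-frame x,y,z (mm) approx [ 0.9 -2.6 47.4] rot [-0.15 -0.1   0.11]
```

```bash
python3 -m crank '[[1,0,0,0,0,0,0],[1,0,0,0,0,0,0],[1,0,0,0,0,0,0]]'; python3 ft.py
```

```text
time: 17.8
eef_pos: [0.5519, -0.1996, 0.1218]
tcp_rot: [0.949, -0.09, 0.3, 0.028]
contact_force: [-11.7, 1.0, 11.4]
opening: 0.329
tool force [ -2.95   1.23 -16.06] torque [-0.191 -1.01   0.018]
roller arm-frame x,y,z (mm) approx [ 0.9 -2.6 47.4] rot [-0.15 -0.1   0.1 ]
```

```bash
python3 -m crank '[[1,0,0,0,0,0,0],[1,0,0,0,0,0,0],[1,0,0,0,0,0,0]]'; python3 ft.py;  python3 - <<'E'
from ov import *
C={n:read_camera(n) for n in("scene","top")}; s=get_state()
ov(C,s,{"scene":(275,100,325,155),"top":(345,180,385,230)},"v",k=11)
E
```

```text
time: 18.1
eef_pos: [0.5519, -0.1996, 0.1218]
tcp_rot: [0.949, -0.09, 0.3, 0.028]
contact_force: [-11.7, 2.3, 12.0]
opening: 0.322
tool force [ -2.82  -0.14 -16.69] torque [-0.184 -0.939  0.03 ]
roller arm-frame x,y,z (mm) approx [ 0.9 -2.6 47.4] rot [-0.15 -0.11  0.1 ]
arm axis in tool [ 0.00184307 -0.00270758 -0.99999464] tip rel roller origin (tool) [-0.00070969  0.00237392 -0.10257147] perp [-8.98718433e-04  2.65162192e-03 -8.83591261e-06]
```

View pics/v_scene.png

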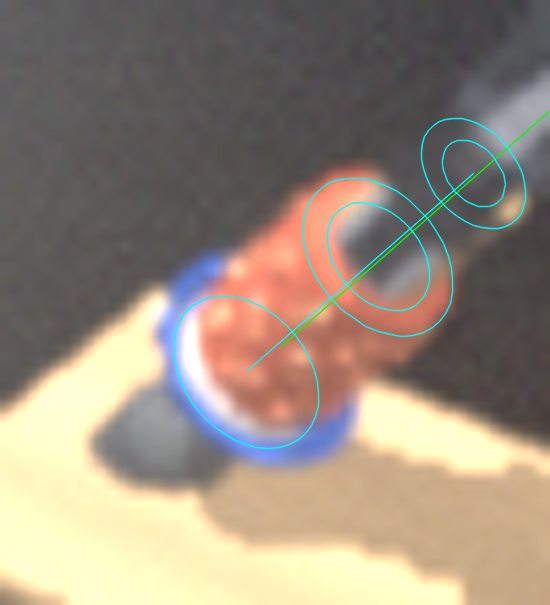

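View pics/v_top.png

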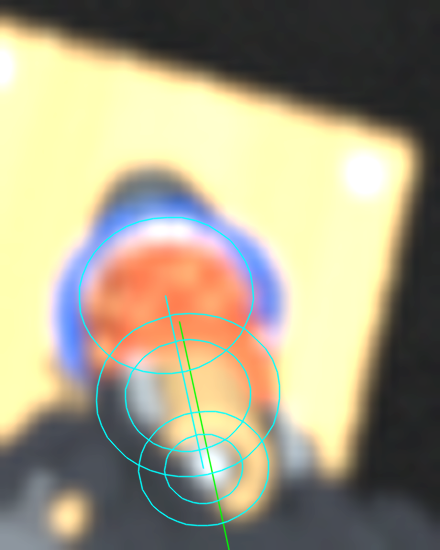

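```bash
python3 -m crank '[[1,0,0,-0.08,0,0,0],[1,0,0,-0.1,0,0,0],[1,0,0,0,0,0,0]]'; python3 ft.py
```

```text
time: 18.5
eef_pos: [0.5509, -0.1994, 0.1226]
tcp_rot: [0.949, -0.09, 0.3, 0.028]
contact_force: [-3.5, 0.7, 4.3]
opening: 0.328
tool force [-0.47 -0.07 -5.58] torque [-0.115 -0.404 -0.012]
roller arm-frame x,y,z (mm) approx [ 0.5 -2.6 48.6] rot [-0.13 -0.09  0.05]
```

Still lightly pressed at about 6 N, so I open the gripper now.

```bash
python3 -m crank '[[0.2,0,0,0,0,0,0],[0,0,0,0,0,0,0],[-0.5,0,0,0,0,0,0],[-1,0,0,0,0,0,0],[-1,0,0,0,0,0,0]]'; python3 ft.py
python3 -m crank '[[-1,0,0,0,0,0,0],[-1,0,0,0,0,0,0],[-1,0,0,0,0,0,0]]'; python3 ft.py
python3 - <<'E'
from ov import *
C={n:read_camera(n) for n in("scene","top")}; s=get_state()
ov(C,s,{"scene":(275,90,330,155),"top":(335,175,395,235)},"w",k=9)
E
```

```text
time: 19.0
eef_pos: [0.5509, -0.1993, 0.1222]
tcp_rot: [0.949, -0.09, 0.3, 0.028]
contact_force: [-0.4, 0.9, 0.2]
opening: 0.978
tool force [-0.34 -0.85 -0.45] torque [-0.012 -0.28   0.018]
roller arm-frame x,y,z (mm) approx [ 0.2 -2.8 48.3] rot [-0.15 -0.06  0.04]
time: 19.3
eef_pos: [0.5509, -0.1994, 0.1224]
tcp_rot: [0.949, -0.09, 0.3, 0.028]
contact_force: [-0.1, -0.5, -0.9]
opening: 1.001
tool force [-0.51  0.52  0.79] torque [ 0.012 -0.266  0.025]
roller arm-frame x,y,z (mm) approx [ 0.4 -2.6 48.5] rot [-0.14 -0.08  0.04]
arm axis in tool [ 0.00131074 -0.00242538 -0.9999962 ] tip rel roller origin (tool) [-0.00021722  0.00239574 -0.1015482 ] perp [-3.50317305e-04  2.64201678e-03 -6.86710529e-06]
```

View pics/w_scene.png

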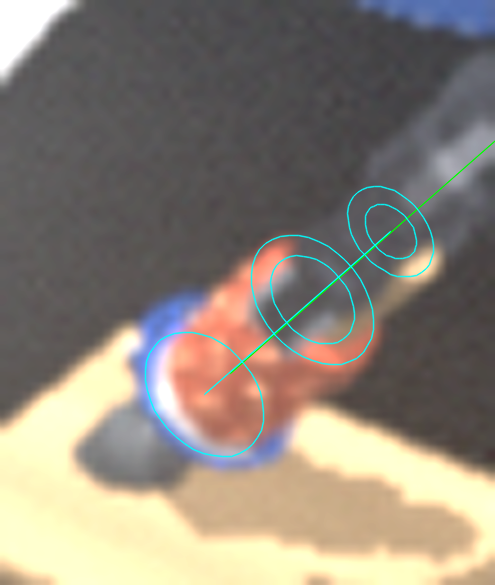

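View pics/w_top.png

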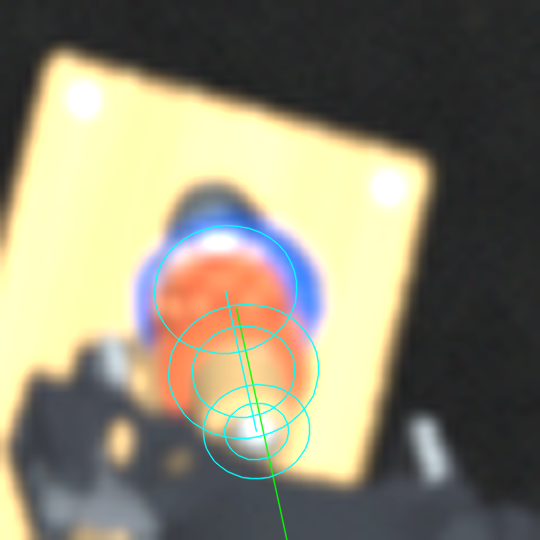

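```bash
python3 -m crank '[[-1,0,0,-1,0,0,0],[-1,0,0,-2,0,0,0],[-1,0,0,-3,0,0,0],[-1,0,0,-3,0,0,0],[-1,0,0,-3,0,0,0]]'
python3 -m crank '[[-1,0,0,-2,0,0,0],[-1,0,0,0,0,0,0],[-1,0,0,0,0,0,0],[-1,0,0,0,0,0,0]]'
python3 - <<'E'
from ov import *
C={n:read_camera(n) for n in("scene","top")}; s=get_state(); print(s["eef_pos"])
s=dict(s); Rg,a=Rgoal(-.191); s["tcp_rot"]=R.from_matrix(Rg).as_quat(); s["eef_pos"]=np.array([.5402,-.1998,.13687])-a*.1015+a*L
ov(C,s,{"scene":(265,85,335,170),"top":(330,170,395,260)},"x",k=7)
cv2.imwrite("pics/y_scene.png",cv2.resize(C["scene"]["color"][...,::-1],(768,576))); cv2.imwrite("pics/y_top.png",cv2.resize(C["top"]["color"][...,::-1],(768,576)))
E
```

```text
time: 19.9
eef_pos: [0.4821, -0.1863, 0.2218]
tcp_rot: [0.949, -0.09, 0.3, 0.028]
contact_force: [-0.1, -0.1, 0.3]
opening: 0.999
time: 20.3
eef_pos: [0.4716, -0.1841, 0.2356]
tcp_rot: [0.95, -0.09, 0.299, 0.027]
contact_force: [0.2, 0.2, 1.0]
opening: 1.001
[ 0.47168505 -0.18408931  0.23533272]
arm axis in tool [-1.66936684e-16 -4.61279025e-18 -1.00000000e+00] tip rel roller origin (tool) [-2.18390171e-17  8.36054342e-18 -1.01500000e-01] perp [-4.89494375e-18  8.82874163e-18  5.55111512e-17]
```

View pics/x_scene.png

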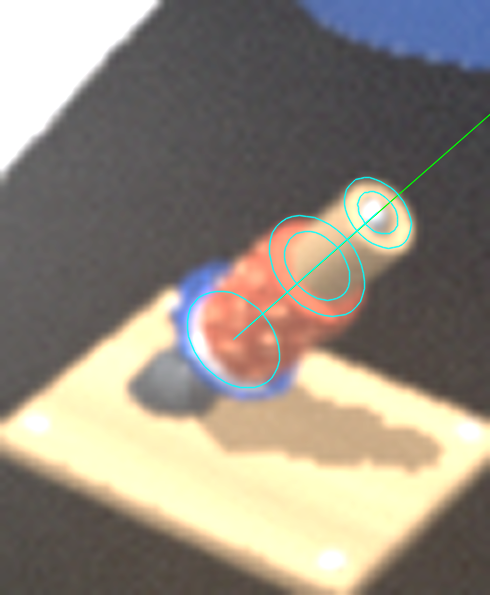

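View pics/x_top.png

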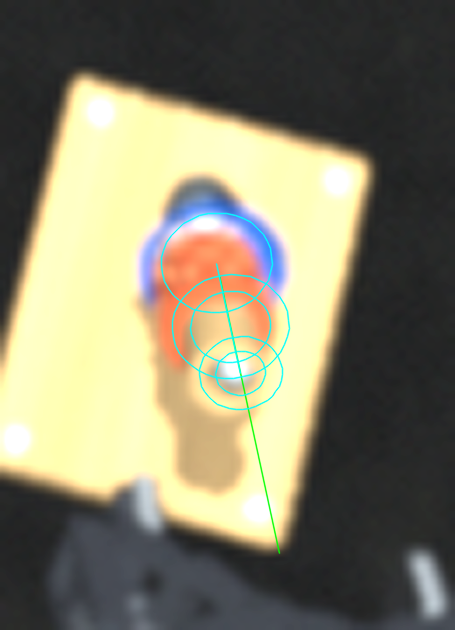

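View pics/y_scene.png

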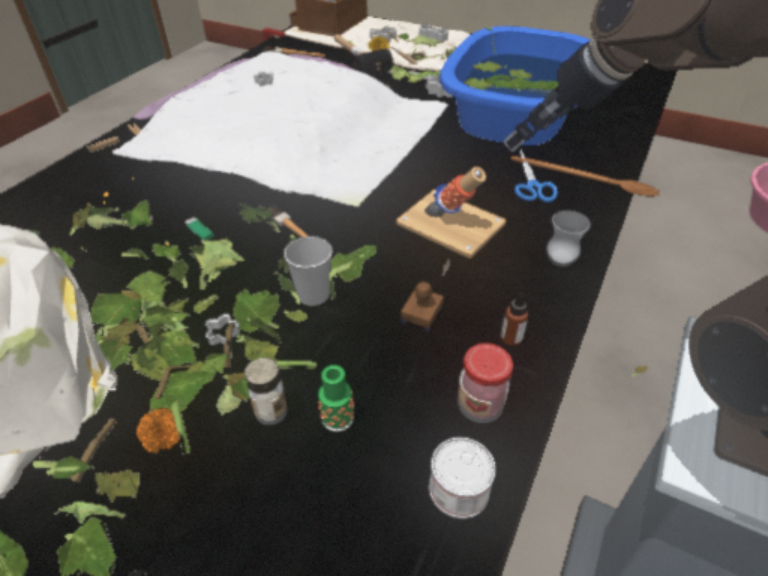

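The roller (465,190) hangs on the arm with the blue cup under it and the bar tip visible in its bore. The glass (310,270), print block (423,305) and spice jar (265,390) are at the same pixels as at the start, and the gripper is clear.

```bash
python3 -c "
from plant import *
print(sign_off()); s=get_state(); print(s['time'],s['contact_force'])"
```

```text
the job is handed in; nothing more can be done
None
the job is handed in; nothing more can be done
```

The orange roller is hanging on the slanted arm, broad end down and neck outward, with the blue cup pushed down onto its stop. I handed the job in at about 20 s of the 58 s; no verdict is reported.

- **Threading:** I gripped the neck from above, tilted the roller to the arm's 35° and lined it up by overlays in both camera views. It slid on with no noticeable side force.
- **Pressing home:** The roller met the cup at about z = 69 mm along the arm and reached the stop at about 48.5 mm. I pressed for about 0.7 s, the wrist reading 16–16.7 N along the arm. That is about 17 N on the cup once the roller's weight is added, slightly over the 15 N asked but under the 24 N limit.
- **Release:** I eased off to about 6 N, opened the gripper and backed straight out.
- **Last checks:** The roller sits in the cup, in line with the arm, with the bar tip visible in the neck's bore. The glass, print block and spice jar are at the same pixels as at the start. The gripper is clear and reads no force.
- **Disagreements:** The two cameras differed by a few millimetres on where the arm is. In the last top view the roller looks about 2–3 mm to one side of the predicted centre line, within the 6 mm allowed. The cup's travel isn't reported, so I judged it seated from the force rise and the roughly 20 mm of travel.

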